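Clamp a beech block in a latch jig

TASK

The beech block stands on end in the small wooden rack: lift it out, lay it flat on the bench and let go of it, then take it again by its two long sides and set it down flat in the clamping jig, centred between the fixed fence and the sliding jaw. Swing the wire bail over the block, hook it over the keeper on the jaw, then press the red lever over past centre, all the way down, so that the block is clamped. Leave the hand plane, the tin, the try square and the pliers where they are.

Things in the scene. Friction and masses are not known exactly. Their poses are not given: they have to be found in the camera images.
- jig: Clamping jig fixed to the bench: plywood bed (x -50 to 50, y -135 to 125 mm, 12 mm thick) with a fence, a sliding jaw (both aluminium) and a toggle latch. Origin on the bench under it. Its y axis runs along the bed from latch and fence to jaw and keeper; z up. Fence face at y = -6 mm, jaw face at y = +80 mm when open: a gap of 86 mm. Both are 64 mm wide.
- block_center (a point): Centre of the beech block, 55 x 80 x 32 mm along its x, y, z, about 0.12 kg. At first it stands on end in the rack, y axis upright, top 89 mm above the bench. Lying flat its z axis is upright (either way up). Held near the upper end across the 55 mm, leaned 45 degrees and set on its lower edge on the bench, it falls flat when let go.
- rack: Wooden rack fixed to the bench, 79 x 56 mm along its x, y, 26 mm high, origin under its centre; the pocket is 61 x 38 mm, its floor 9 mm above the bench. The block's 55 mm width lies along the rack's x (or reversed). The bench is free for 180 mm from the rack's centre towards world -y.
- jaw (a joint): How far the sliding jaw has moved from fully open towards the fence, m (0 to 0.012); slides with 1.5 N of friction. Clamped on the block it reads about 0.006.
- keeper (a point): Seat of the bail's bar in the keeper hook on the jaw: the bar's middle lies here when hooked; 58 mm up, axes as the jig's. Hook 30 mm wide along x: a post just on the -y side of the bar, a lip 5 to 9 mm above the seat reaching 3 mm past it to +y. Jaw top: 5 mm below the seat, 20 mm on to +y. The bar comes down beyond the lip (bar centre 10 to 15 mm past the seat); the lever then draws it under.
- lever (a joint): Lever angle, rad. Its angle above jig +y is this + 0.785: at 0 (stop) it leans 45 degrees up towards the keeper; it starts roughly upright, goes over to jig -y as it grows; dead centre 2.32, closed stop 2.705 (20 degrees below level). Stays where left (0.06 N m of friction: pulling the bail towards +y with 3 N draws it along); with the bail hooked the red end takes 3 to 5 N.
- lever_pivot (a point): Lever's pivot axis (along jig x), at jig y = -20 mm, 62 mm above the bench.
- lever_grip (a point): Middle of the lever's red grip, 80 mm from the pivot; the grip is 48 mm long (54 to 102 mm from the pivot), 24 mm wide along jig x, 12 mm thick.
- bail_pivot (a point): Axis (along jig x) on which the bail hangs on the lever, 24 mm from the lever's pivot towards the lever's end; the y axis of this point points along the bail towards its bar.
- yoke (a joint): Angle of the bail against the lever, rad. Bail's angle above jig +y = joint lever + joint yoke: 0 = level towards the keeper, over 1.57 = thrown back. It swings freely; at first it leans back on its stop at 1.05.
- bail_bar (a point): Middle of the bail's cross bar: steel wire, 6 mm thick, 48 mm wide along jig x, 126 mm from the bail's pivot. The bail's two legs are 48 mm apart and can stretch up to 15 mm on a spring of 4000 N/m.
- bail_tab (a point): Centre of the bail's black finger tab, a disc of 24 mm diameter, 12 mm thick along jig x, on a stalk from the middle of the bar: 24 mm beyond the bar and 24 mm above it when the bail is level. Pinched along jig x it can turn between the fingers while the bail swings.
- plane_mark (a point): Small wooden hand plane, 40 x 138 x 62 mm, bystander; point in its body 20 mm up.
- tin_mark (a point): Round metal tin, 56 mm across, 28 mm high, bystander; its centre.
- square_mark (a point): Try square, 161 x 130 x 17 mm, bystander; point 8 mm up.
- pliers_mark (a point): Red-handled pliers, 60 x 160 x 12 mm, bystander; its centre.
- nest (a point): Middle of the gap between fence and open jaw, on the bed's top, 12 mm above the bench; axes as the jig's. The block lies here, its 80 mm length along y. Fence and jaw faces are upright up to 22 mm above this point, with a 45 degree lead-in 6 mm wide above that. Beside the block the bed is flat for 22 mm on either side, nothing stands there.
Mind the look-alikes: they are no part of the job. Leave any green look-alike of the part that bears block_center alone.

How it is judged (in metres and radians):
On the way, in this order (a step that is already met when the one before it is completed fails the run):
1. the block lies flat on the bench, let go (angle between the z axis of block_center and the z axis of jig, either way round below 0.12 rad and height (world z) of block_center below 0.022 m and contact force between block and the fingers below 0.1 N), for 0.2 s.
2. the block lies flat in the jig between fence and jaw, let go (angle between the z axis of block_center and the z axis of jig, either way round below 0.12 rad and z of block_center in the frame of jig between 0.024 and 0.033 m and y of block_center in the frame of jig between 0.031 and 0.043 m and x of block_center in the frame of jig between -0.015 and 0.015 m and contact force between block and the fingers below 0.1 N), for 0.2 s.
3. the bail's bar is down behind the keeper's post, below the lip's level (y of bail_bar in the frame of keeper between -0.003 and 0.022 m and z of bail_bar in the frame of keeper between -0.007 and 0.004 m), for 0.2 s.
At the end, for the whole second after the job is handed in: Lever fully over (above 2.6 rad); the bail's bar seated in the keeper under its lip (4 mm along, 5 up, 7 down); the block flat on the jig's bed against the fence, in line (0.08 rad), within 15 mm of the centre line, at rest, pressed by the jaw with over 5 N (value of joint lever above 2.6 rad and y of bail_bar in the frame of keeper between -0.003 and 0.004 m and z of bail_bar in the frame of keeper between -0.007 and 0.005 m and contact force between block and jaw above 5 N and angle between the z axis of block_center and the z axis of jig, either way round below 0.12 rad and angle between the y axis of block_center and the y axis of jig, either way round below 0.08 rad and z of block_center in the frame of jig between 0.024 and 0.033 m and y of block_center in the frame of jig between 0.03 and 0.038 m and x of block_center in the frame of jig between -0.015 and 0.015 m and linear speed of block below 0.02 m/s); the robot touches nothing.
It fails at once if the hand plane was moved more than 20 mm (distance of plane_mark from where it was at the start of the episode above 0.02 m).
It fails at once if the tin was moved more than 20 mm (distance of tin_mark from where it was at the start of the episode above 0.02 m).
It fails at once if the try square was moved more than 20 mm (distance of square_mark from where it was at the start of the episode above 0.02 m).
It fails at once if the pliers were moved more than 20 mm (distance of pliers_mark from where it was at the start of the episode above 0.02 m).
It also fails if it takes over 72 s, if anything falls off the work surface, if the arm or the gripper's body presses on something with over 40 N, if the wrist force passes 120 N, or if a joint passes its speed limit or range.

ROBOT

A 6-joint arm with a two-finger parallel gripper is mounted at the origin on a cart in front of the work surface, level with it; the furniture and walls round the work are solid. World frame = base frame: x ahead of the robot, y to its left, z up, the work surface at z = 0. Lengths are in mm, angles in rad, forces in N, time in s.
With the tool pointing down it reaches from about 350 to 975 mm from the base axis. Payload 7.1 kg.
Tool frame: the origin (TCP) lies between the finger pads; the fingertips stand 19 mm ahead of it and the grasp point (between the pads) is the TCP (ctrl.finger_overhang is the distance from the TCP to the fingertips, in mm); z points along the fingers, y is the line along which they close (so a half turn about z gives the same grasp; the last joint's range is limited). The gripper opens to 88 mm and grips with 3 to 60 N. Pads are 20 mm wide; open, the fingers measure 115 mm over their backs; the gripper's body (75 mm by 178 mm) begins 61 mm behind the grasp point.
Start: joints at [1.159, 0.423, 1.63, -0, 1.089, -0.019], TCP at [239.203, 577.397, 241.675] pointing down, gripper open.
Joint ranges: [-3, 3], [-0.9, 2.11], [0.09, 2.58], [-1.31, 4.45], [0.11, 2.69], [-2.54, 2.54]. Speed limits (rad/s): [2.39, 2.39, 3.01, 3.14, 3.14, 3.14].

INTERFACE

Orientations are given as a rotation vector (axis times angle).
In Python, from workcell import ctrl gives the robot as it stands. The module is installed in compiled form; this text tells all that it offers.
- The arm moves only by the tool arm_command, never from a script. Its argument "rows" is one flat list of numbers, 7 for each row, row after row: the turn, a rotation vector about the tool's x, y, z scaled (see below), then the shift along the tool's x, y, z scaled (see below), then the opening, from -1 (shut) to 1 (fully open). A call has 1 to 5 rows; each row is the pose to reach, as a shift and turn from the pose commanded when the call began, along the tool's axes at that moment, turning the shorter way round; what a row does not reach only later rows make up. The controller multiplies each number of a shift by 80 mm and each number of a turn by 180 degrees. A row lasts 1/10 s, in which the tool goes at most 50 mm and 8.59 degrees, less where a joint would pass 70% of its speed; a pose out of reach is approached as far as the arm can. A call with a number of a shift or a turn outside -1 to 1 is refused whole. A call with a gripper value outside its range is refused whole. The fingers move at their own pace and stop on an object; the grip force is fixed at half the most. Time passes only in rows, so rows that repeat a pose let the fingers close. It gives the time, the measured TCP pose, the force, the opening and the grip force at its end, in the units of the state.
- ctrl.get_obs(): the state, without advancing time (a new reading comes with each control period).
- ctrl.get_image(name): name is "side" or "top"; returns (picture, depth): 420x560x3 uint8, red, green, blue; 420x560 float32, mm along the optical axis (not along the pixel's ray), 0 where there is no reading.
- ctrl.camera_params(name): a dict with "camera_matrix" (3x3 intrinsics, pixels), "world_to_cam" (4x4, takes a point from world to camera coordinates). Camera axes: x right, y down, z forward; pixel columns grow to the right and rows downward; lengths in mm; the calibration is good to about 2 mm. A picture is of the moment at which its call begins. camera_params takes no time and is no camera call.
- ctrl.close_job(): hands the job in; it is judged then, once.
The state is a dict: "t": time; "qpos": joint angles; "qvel": joint speeds; "joint_torque": joint torques, N m; "ee_pos": TCP position; "orientation": TCP orientation; "ft_force": force on the tool from outside, world axes, zero at the start; "moment": the same for the moment, N m; "width": finger opening in mm; "grasp_force": force on a finger pad.
Only numpy, scipy, OpenCV 4.12 (cv2) and the standard library are available. Lean on these libraries where they do the work, as an engineer would, in place of code of your own. Each camera call takes 0.05 s, during which the arm holds its last target. There are 200 camera calls.

## Working session

There is one attempt and no reset: what is moved stays moved. The work goes in short steps, Python scripts to look and compute and a tool call to move; the robot and the scene stay as the last step left them, time stands still between calls to the robot, and variables do not carry over. Pictures are saved under pics/ and viewed, at most 10 in all, crops included, and the job is handed in when it is done.

Besides the shell and the picture viewer there is one more tool, called after "Request:" as name(argument=value, ...) on one line, values as JSON. arm_command: Moves the arm, as the interface text tells. Shifts and turns lie within -1 to 1; 1 stands for 80 mm of shift or 180 degrees of turn. Its arguments: {"type":"object","properties":{"rows":{"type":"array","items":{"type":"number"}}},"required":["rows"]}

```bash
mkdir -p pics
cat > h.py <<'E'
import numpy as np, cv2
from workcell import ctrl
def snap(n,f=None):
    im,d=ctrl.get_image(n); np.savez(f'{n}.npz',im=im,d=d)
    if f: cv2.imwrite('pics/'+f,im[:,:,::-1])
    return im,d
def cam(n):
    p=ctrl.camera_params(n); return np.array(p['camera_matrix']),np.array(p['world_to_cam'])
def cloud(n,d):
    K,T=cam(n); v,u=np.mgrid[:d.shape[0],:d.shape[1]]
    c=np.stack([(u-K[0,2])/K[0,0]*d,(v-K[1,2])/K[1,1]*d,d],-1)
    w=(c-T[:3,3])@T[:3,:3]; w[d==0]=np.nan; return w
def ray(n,u,v,z):
    K,T=cam(n); r=T[:3,:3].T@np.linalg.solve(K,[u,v,1]); o=-T[:3,:3].T@T[:3,3]
    return o+r*(z-o[2])/r[2]
def proj(n,p):
    K,T=cam(n); c=T[:3,:3]@np.array(p)+T[:3,3]; q=K@c; return q[:2]/q[2]
E
python3 - <<'E'
from h import *
for n in('side','top'):
    snap(n,n+'0.png'); K,T=cam(n); print(n,K.round(1).tolist(),(-T[:3,:3].T@T[:3,3]).round(),T[:3,:3].round(3).tolist())
o=ctrl.get_obs(); print(o)
E
```

```text
side [[495.9, 0.0, 270.2], [0.0, 495.9, 218.2], [0.0, 0.0, 1.0]] [ 192. -839.  822.] [[0.934, -0.357, 0.019], [-0.197, -0.557, -0.807], [0.299, 0.75, -0.59]]
top [[403.7, 0.0, 281.5], [0.0, 403.7, 221.3], [0.0, 0.0, 1.0]] [ 404.   83. 1106.] [[0.01, -1.0, 0.028], [-0.985, -0.015, -0.17], [0.17, -0.026, -0.985]]
{'t': 0.1, 'qpos': array([ 1.15899134e+00,  4.23758953e-01,  1.63059870e+00, -9.11261763e-06,
        1.08860461e+00, -1.89810309e-02]), 'qvel': array([ 0.0012282 , -0.00137814, -0.00098907, -0.000143  , -0.0006204 ,
       -0.00248471]), 'joint_torque': array([ 1.15536503e-03, -5.45619249e+01, -2.74323481e+01,  6.45902054e-02,
        1.87641842e-02, -1.40732413e-05]), 'ee_pos': array([239.02753184, 576.97520798, 240.98867501]), 'orientation': array([-6.13024467e-01, -3.08091080e+00,  2.10417274e-03]), 'ft_force': array([ 0.71378441, -0.13654045,  0.72684577]), 'moment': array([-0.00897545, -0.02921102,  0.02473325]), 'grasp_force': 0.0, 'width': 87.34867665037432}
```

View pics/side0.png

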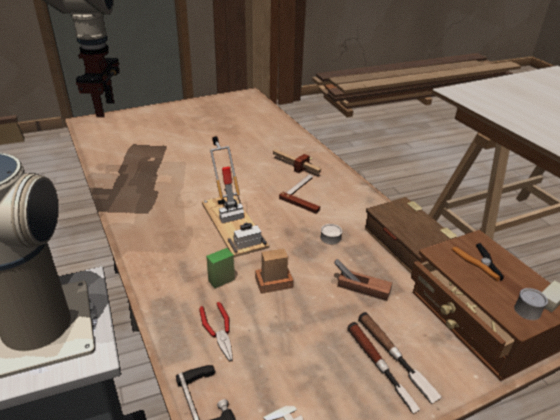

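View pics/top0.png

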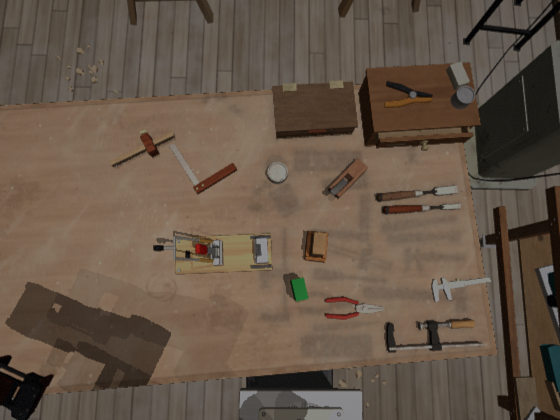

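Side view: the beech block stands in the rack at (274,265), with the green look-alike at (221,268) and the jig running from (225,215) to (248,240). Top view: rack and block at (316,245), jig at (175–272, 233–273), look-alike at (300,288), pliers at (352,308), tin at (277,172), square at (205,175), plane at (346,178). The beech-coloured block in the rack fits the description; the green one does not. I'll measure it and confirm with a crop.

Run:
```python
from h import *
Z={n:np.load(n+'.npz') for n in('side','top')}
def rect(P): 
    r=cv2.minAreaRect(P[:,:2].astype(np.float32)); return np.round(r[0],1),np.round(r[1],1),round(r[2],1)
for n,(u0,v0,u1,v1) in {'top':(295,222,340,270),'side':(250,240,300,295)}.items():
    w=cloud(n,Z[n]['d'])[v0:v1,u0:u1].reshape(-1,3); w=w[~np.isnan(w[:,0])]
    h=np.histogram(w[:,2],np.arange(-10,110,5)); print(n,h[0])
    for a,b in((84,95),(20,31)):
        s=w[(w[:,2]>a)&(w[:,2]<b)]
        if len(s)>5: print(n,a,len(s),s.mean(0).round(1),rect(s))
for n,(u0,v0,u1,v1) in {'top':(165,225,280,280),'side':(195,185,280,258)}.items():
    w=cloud(n,Z[n]['d'])[v0:v1,u0:u1]; im=Z[n]['im'][v0:v1,u0:u1]
    hsv=cv2.cvtColor(im,cv2.COLOR_RGB2HSV)
    s=w[(w[...,2]>8)&(w[...,2]<17)]; print(n,'bed',len(s),s.mean(0).round(1),rect(s))
    red=((hsv[...,0]<8)|(hsv[...,0]>172))&(hsv[...,1]>170)&(hsv[...,2]>90)&(w[...,2]>60); s=w[red]; vv,uu=np.nonzero(red)
    print('red',len(s),np.median(s,0).round(1),s.min(0).round(),s.max(0).round(),uu.mean()+u0,vv.mean()+v0)
    s=w[(w[...,2]>36)&(w[...,2]<60)]; print('alu',len(s),rect(s))
a=Z['side']['im'][130:300,190:310];b=Z['top']['im'][220:300,150:345]
a=cv2.resize(a,None,fx=3.3,fy=3.3,interpolation=3); b=cv2.resize(b,None,fx=2,fy=2,interpolation=3)
o=np.zeros((561,792,3),np.uint8); o[:561,:396]=a[:561,:396]; o[:160,398:398+390]=b[:160]
c=cv2.resize(Z['top']['im'][222:302,150:280],None,fx=3,fy=3,interpolation=3); o[200:440,400:790]=c
cv2.imwrite('pics/crop0.png',o[:,:,::-1])
```

```text
top [ 10 758 745  35  19  12  80 148  11   6   5   5   5   6   6   7   5   5
  14 188  78   0   0]
top 84 272 [524.  -39.6  89. ] (array([524.7, -39.8]), array([32.1, 55.3]), 84.1)
top 20 228 [518.2 -33.5  25.6] (array([524.2, -39.5]), array([55.7, 78.7]), 84.3)
side [  2 740 625  99 123  99 172 171  46  49  37  39  43  40  43  42  45  45
  40 204  39   0   0]
side 84 254 [521.9 -42.8  88.4] (array([523.4, -41.1]), array([36.8, 55.8]), 83.4)
side 20 354 [516.7 -36.3  25.1] (array([528.6,  12.1]), array([168.5,  79.8]), 83.9)
top bed 2299 [498.8 217.   12.1] (array([502.8, 211.4]), array([100. , 259.3]), 3.2)
red 52 [499.8 253.4 158.3] [489. 240. 123.] [511. 261. 163.] 197.94230769230768 248.48076923076923
alu 373 (array([505.7, 164.1]), array([ 63.9, 143.8]), 3.0)
side bed 1028 [487.8 201.9  11.9] (array([560.6, 211.3]), array([220.5, 264. ]), 2.6)
  return _methods._mean(a, axis=axis, dtype=dtype,
  ret = um.true_divide(
Traceback (most recent call last):
ValueError: zero-size array to reduction operation minimum which has no identity
```

```bash
cat >> h.py <<'E'
a=np.deg2rad(-86.8); JY=np.array([np.cos(a),np.sin(a),0]); JX=np.array([JY[1],-JY[0],0]); J0=np.array([502.8,211.4,0])+5*JY
def j2w(x,y,z): return J0+x*JX+y*JY+np.array([0,0,z])
def w2j(p): p=np.asarray(p)-J0; return np.stack([p@JX,p@JY,p[...,2]],-1)
E
python3 - <<'E'
from h import *
Z={n:np.load(n+'.npz') for n in('side','top')}
print('nest',j2w(0,37,12),JX,JY)
for n,(u0,v0,u1,v1) in {'top':(145,225,280,280),'side':(195,130,280,258)}.items():
    w=cloud(n,Z[n]['d'])[v0:v1,u0:u1]; im=Z[n]['im'][v0:v1,u0:u1]
    hsv=cv2.cvtColor(im,cv2.COLOR_RGB2HSV); j=w2j(w)
    red=((hsv[...,0]<8)|(hsv[...,0]>172))&(hsv[...,1]>150)&(hsv[...,2]>80)&(w[...,2]>60); s=j[red]
    if len(s): print(n,'red',len(s),np.median(s,0).round(1),np.percentile(s,5,0).round(),np.percentile(s,95,0).round())
    s=j[(abs(j[...,0])<60)&(abs(j[...,1])<200)&(j[...,2]>36)]
    h,_,_=np.histogram2d(s[:,1],s[:,2],[np.arange(-200,200,20),np.arange(30,300,20)]); print(h.astype(int))
    blk=(hsv[...,2]<45)&(j[...,2]>150); s=j[blk]; print('black',len(s),np.median(s,0) if len(s) else 0)
a=Z['side']['im'][130:300,190:310];b=Z['top']['im'][220:300,150:345]
a=cv2.resize(a,None,fx=3.3,fy=3.3,interpolation=3); b=cv2.resize(b,None,fx=2,fy=2,interpolation=3)
o=np.zeros((561,792,3),np.uint8); o[:561,:396]=a[:561,:396]; o[:160,398:398+390]=b[:160]
c=cv2.resize(Z['top']['im'][222:302,150:280],None,fx=3,fy=3,interpolation=3); o[200:440,400:790]=c
cv2.imwrite('pics/crop0.png',o[:,:,::-1])
E
```

```text
nest [505.14450321 169.4654879   12.        ] [-0.99844076 -0.0558215   0.        ] [ 0.0558215  -0.99844076  0.        ]
top red 99 [  1.9 -43.  152.8] [ -8. -52. 128.] [ 11. -34. 161.]
[[  0   0   0   0   0   0   0   0   0   0   0   0   0]
 [  0   0   0   0   0   0   0   0   0   0   0   0   0]
 [  0   0   0   0   0   0   0   0   0   0   0   0   0]
 [  0   0   0   0   0   0   0   0  37  14   0   0   0]
 [  0   0   0   0   0   0   0   0  45   0   0   0   0]
 [  0   0   0   0   0   0   0  35  74   0   0   0   0]
 [  0   0   0   0   0  18  41   3   0   0   0   0   0]
 [  0   0   0   1  50  26  61   0   0   0   0   0   0]
 [ 28  17  57  73  25  27   0   0   0   0   0   0   0]
 [ 93  40   9   0   0   0   0   0   0   0   0   0   0]
 [  0   0   0   0   0   0   0   0   0   0   0   0   0]
 [  0   0   0   0   0   0   0   0   0   0   0   0   0]
 [  0   0   0   0   0   0   0   0   0   0   0   0   0]
 [  0   0   0   0   0   0   0   0   0   0   0   0   0]
 [ 28 118  18   0   0   0   0   0   0   0   0   0   0]
 [  7 130   0   0   0   0   0   0   0   0   0   0   0]
 [  0   0   0   0   0   0   0   0
[... 651 characters left out ...]
   5  51  44  38   0   0   0   0   0   0]
 [ 36  17  74 108  62  42   5   0   0   0   0   0   0]
 [128  72  17   0   0   0   0   0   0   0   0   0   0]
 [  0   0   0   0   0   0   0   0   0   0   0   0   0]
 [  0   0   0   0   0   0   0   0   0   0   0   0   0]
 [  0   0   0   0   0   0   0   0   0   0   0   0   0]
 [  0   0   0   0   0   0   0   0   0   0   0   0   0]
 [ 10 134   3   0   0   0   0   0   0   0   0   0   0]
 [107 113   0   0   0   0   0   0   0   0   0   0   0]
 [  0   0   0   0   0   0   0   0   0   0   0   0   0]
 [  0   0   0   0   0   0   0   0   0   0   0   0   0]
 [  0   0   0   0   0   0   0   0   0   0   0   0   0]]
black 19 [   4.72553166 -122.41885483  206.09941778]
```

View pics/crop0.png

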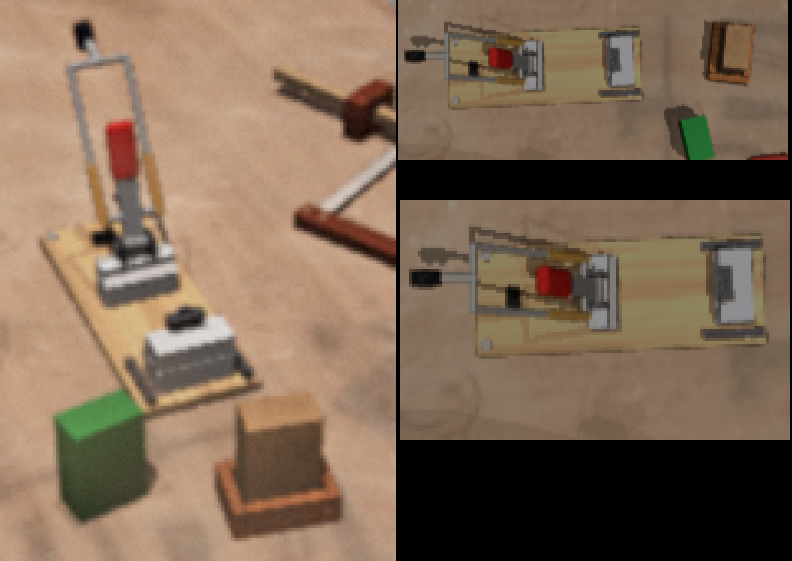

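Confirmed: the beech block stands in the rack (crop 275,450), and the green look-alike is separate and stands free. The bail is thrown back, with its tab at jig (2,-122,205). The measured block top (89 mm) and bed (100 x 259) match the text. Next is the approach plan.

```bash
cat >> h.py <<'E'
from scipy.spatial.transform import Rotation as Ro, Slerp
def down(deg): # tool down, tool y along world heading deg
    y=np.array([np.cos(np.deg2rad(deg)),np.sin(np.deg2rad(deg)),0]); z=np.array([0,0,-1.]); return np.stack([np.cross(y,z),y,z],1)
def plan(wps,start=None):
    """wps: (pos,R or None,opening -1..1,nrows); prints calls"""
    o=ctrl.get_obs(); p=np.array(o['ee_pos']); R=Ro.from_rotvec(o['orientation']).as_matrix()
    if start is not None: p,R=start
    print('from',p.round(1),'w',round(o['width'],1),'t',round(o['t'],1))
    for pos,Rt,op,n in wps:
        pos=np.array(pos,float); Rt=R if Rt is None else Rt
        rv=Ro.from_matrix(R.T@Rt).as_rotvec()
        n=max(n,int(np.ceil(np.linalg.norm(rv)/np.deg2rad(8.3))),int(np.ceil(np.linalg.norm(pos-p)/45)))
        p0,R0=p,R; k=0
        while k<n:
            m=min(5,n-k)
            while True:
                f=lambda i:p0+(pos-p0)*(k+i)/n
                if m==1 or abs(R.T@(f(m)-p)).max()<=79.9: break
                m-=1
            rows=[]
            for i in range(1,m+1):
                Ri=R0@Ro.from_rotvec(rv*(k+i)/n).as_matrix()
                t=Ro.from_matrix(R.T@Ri).as_rotvec()/np.pi; s=R.T@(f(i)-p)/80
                rows+=[*t.round(3),*s.round(3),op]
            t,s=np.array(rows[-7:-4]),np.array(rows[-4:-1])
            p=p+R@s*80; R=R@Ro.from_rotvec(t*np.pi).as_matrix(); k+=m
            print('['+','.join(f'{x:g}' for x in np.array(rows)+0.)+']')
    print('end',p.round(1)); return p,R
E
python3 - <<'E'
from h import *
B=np.array([524.2,-40,0])
plan([((380,330,240),down(30),1,8),((500,-20,200),down(-5.9),1,8),(B+[0,0,170],down(-5.9),1,2)])
E
```

```text
from [239. 577. 241.] w 87.3 t 0.1
[0,0,0.026,-0.351,-0.272,0.002,1,0,0,0.052,-0.702,-0.544,0.004,1]
[0,0,0.026,-0.391,-0.212,0.002,1,0,0,0.052,-0.782,-0.423,0.004,1]
[0,0,0.026,-0.42,-0.145,0.002,1,0,0,0.052,-0.84,-0.29,0.003,1]
[0,0,0.026,-0.438,-0.075,0.002,1,0,0,0.052,-0.876,-0.15,0.004,1]
[0,0,0.022,-0.504,-0.099,0.056,1]
[0,0,0.022,-0.51,-0.064,0.056,1]
[0,0,0.023,-0.513,-0.029,0.056,1]
[0,0,0.022,-0.514,0.009,0.056,1]
[0,0,0.022,-0.512,0.043,0.057,1]
[0,0,0.022,-0.508,0.08,0.056,1]
[0,0,0.022,-0.501,0.114,0.056,1]
[0,0,0.023,-0.492,0.148,0.056,1,0,0,0.045,-0.984,0.296,0.112,1]
[0,0,0,-0.108,0.164,0.188,1,0,0,0,-0.216,0.327,0.375,1]
end [524.2 -40.  170. ]
```

Request:
arm_command(rows=[0,0,0.026,-0.351,-0.272,0.002,1,0,0,0.052,-0.702,-0.544,0.004,1])

```text
t: 0.3
ee_pos: [274.2, 515.2, 240.7]
orientation: [-0.864, -3.02, 0.001]
ft_force: [0.8, -0.5, -0.1]
width: 87.7
grasp_force: 0.0
```

Request:
arm_command(rows=[0,0,0.026,-0.391,-0.212,0.002,1,0,0,0.052,-0.782,-0.423,0.004,1])

```text
t: 0.5
ee_pos: [309.9, 452.5, 240.6]
orientation: [-1.11, -2.939, 0.001]
ft_force: [1.1, -0.4, -0.5]
width: 87.6
grasp_force: 0.0
```

Request:
arm_command(rows=[0,0,0.026,-0.42,-0.145,0.002,1,0,0,0.052,-0.84,-0.29,0.003,1])

```text
t: 0.7
ee_pos: [345.3, 390.7, 240.5]
orientation: [-1.347, -2.838, 0.001]
ft_force: [-0.7, -0.2, -0.1]
width: 87.6
grasp_force: 0.0
```

Request:
arm_command(rows=[0,0,0.026,-0.438,-0.075,0.002,1,0,0,0.052,-0.876,-0.15,0.004,1])

```text
t: 0.9
ee_pos: [380.5, 329.0, 240.2]
orientation: [-1.574, -2.719, 0.001]
ft_force: [0.8, -0.1, 0.9]
width: 87.9
grasp_force: 0.0
```

Request:
arm_command(rows=[0,0,0.022,-0.504,-0.099,0.056,1])

```text
t: 1.0
ee_pos: [394.7, 290.9, 236.3]
orientation: [1.666, 2.663, 0.002]
ft_force: [0.7, -0.7, -0.1]
width: 88.1
grasp_force: 0.0
```

Request:
arm_command(rows=[0,0,0.022,-0.51,-0.064,0.056,1])

```text
t: 1.1
ee_pos: [407.2, 251.2, 231.3]
orientation: [1.757, 2.604, 0.0]
ft_force: [-0.2, -0.5, 0.6]
width: 88.1
grasp_force: 0.0
```

Request:
arm_command(rows=[0,0,0.023,-0.513,-0.029,0.056,1])

```text
t: 1.2
ee_pos: [420.3, 212.2, 226.7]
orientation: [-1.85, -2.539, 0.0]
ft_force: [1.0, -0.0, 0.7]
width: 87.9
grasp_force: 0.0
```

Request:
arm_command(rows=[0,0,0.022,-0.514,0.009,0.056,1])

```text
t: 1.3
ee_pos: [433.6, 173.3, 222.3]
orientation: [-1.937, -2.473, 0.0]
ft_force: [0.1, -0.6, -0.3]
width: 87.5
grasp_force: 0.0
```

Request:
arm_command(rows=[0,0,0.022,-0.512,0.043,0.057,1])

```text
t: 1.4
ee_pos: [447.0, 134.4, 217.8]
orientation: [-2.021, -2.405, 0.0]
ft_force: [0.4, 0.8, 0.9]
width: 87.6
grasp_force: 0.0
```

Request:
arm_command(rows=[0,0,0.022,-0.508,0.08,0.056,1])

```text
t: 1.5
ee_pos: [460.4, 95.5, 213.3]
orientation: [-2.103, -2.334, 0.0]
ft_force: [0.2, 0.3, 0.1]
width: 88.1
grasp_force: 0.0
```

Request:
arm_command(rows=[0,0,0.022,-0.501,0.114,0.056,1])

```text
t: 1.6
ee_pos: [473.7, 56.5, 208.8]
orientation: [-2.182, -2.26, 0.0]
ft_force: [-0.2, 0.3, -0.5]
width: 87.6
grasp_force: 0.0
```

Request:
arm_command(rows=[0,0,0.023,-0.492,0.148,0.056,1,0,0,0.045,-0.984,0.296,0.112,1])

```text
t: 1.8
ee_pos: [500.3, -21.3, 199.7]
orientation: [-2.337, -2.1, 0.0]
ft_force: [0.1, 1.0, 0.3]
width: 87.8
grasp_force: 0.0
```

Request:
arm_command(rows=[0,0,0,-0.108,0.164,0.188,1,0,0,0,-0.216,0.327,0.375,1,0,0,0,-0.216,0.327,0.375,1])

```text
t: 2.1
ee_pos: [524.3, -40.5, 168.4]
orientation: [-2.334, -2.1, 0.003]
ft_force: [-0.4, 0.7, 0.1]
width: 87.8
grasp_force: 0.0
```

Run:
```python
from h import *
plan([((524.2,-40,110),down(-5.9),1,3),((524.2,-40,72),down(-5.9),1,3)])
```

```text
from [524.3 -40.5 168.4] w 87.8 t 2.1
[0,0,0,0.002,0,0.243,1,-0.001,0,-0.001,0.004,0,0.486,1,-0.001,0,-0.001,0.007,0,0.729,1]
[0,0,0,0,0,0.158,1,0,0,0,0,0,0.317,1,0,0,0,0,0,0.475,1]
end [524.2 -40.   72. ]
```

Request:
arm_command(rows=[0,0,0,0,0,0.36,1,0,0,0,0,0,0.73,1,0,0,0,0,0,0.73,1])

```text
t: 2.4
ee_pos: [521.5, -38.6, 109.3]
orientation: [-2.329, -2.101, 0.007]
ft_force: [-0.5, 1.1, 0.0]
width: 87.6
grasp_force: 0.0
```

Request:
arm_command(rows=[0,0,0,0,0,0.24,1,0,0,0,0,0,0.475,1,0,0,0,0,0,0.475,1])

```text
t: 2.7
ee_pos: [523.3, -38.9, 73.4]
orientation: [-2.332, -2.103, 0.003]
ft_force: [0.4, -0.3, 0.3]
width: 87.8
grasp_force: 0.0
```

Request:
arm_command(rows=[0,0,0,0,0,0,-1,0,0,0,0,0,0,-1,0,0,0,0,0,0,-1,0,0,0,0,0,0,-1,0,0,0,0,0,0,-1])

```text
t: 3.2
ee_pos: [524.8, -39.5, 74.3]
orientation: [2.333, 2.103, 0.001]
ft_force: [-1.5, 0.2, 6.7]
width: 54.8
grasp_force: 30.0
```

Request:
arm_command(rows=[0,0,0,0,0,0,-1,0,0,0,0,0,-0.15,-1,0,0,0,0,0,-0.4,-1,0,0,0,0,0,-0.7,-1,0,0,0,0,0,-0.9,-1])

```text
t: 3.7
ee_pos: [524.8, -39.5, 147.6]
orientation: [2.333, 2.103, 0.001]
ft_force: [0.3, 0.6, -0.2]
width: 54.6
grasp_force: 30.0
```

```bash
cat >> h.py <<'E'
H=np.array([np.sin(np.deg2rad(5.9)),np.cos(np.deg2rad(5.9)),0]); ZZ=np.array([0,0,1.])
def lean(deg,s=1):
    a=np.deg2rad(deg); R=down(-5.9); z=-np.cos(a)*ZZ-np.sin(a)*s*H; return np.stack([np.cross(R[:,1],z),R[:,1],z],1)
E
python3 - <<'E'
from h import *
E=np.array([524.2,-40,0])-155*H; s=np.sqrt(.5); T=E+65*s*(ZZ+H)+16*s*(ZZ-H); print(T)
plan([(T+75*ZZ+20*H,lean(22),-1,4),(T+40*ZZ,lean(45),-1,4),(T+5*ZZ,lean(45),-1,4)])
E
```

```text
[ 511.82873649 -159.7142424    57.27564928]
from [524.8 -39.5 147.6] w 54.6 t 3.7
[0,-0.031,0,-0.315,-0.001,0.048,-1,0,-0.061,0,-0.631,-0.003,0.096,-1,0,-0.092,0,-0.946,-0.004,0.143,-1]
[0,-0.03,0,-0.289,-0.002,0.136,-1]
[0,-0.032,0,-0.017,0,0.125,-1,0,-0.064,0,-0.034,0,0.25,-1,0,-0.096,0,-0.051,0,0.374,-1,0,-0.128,0,-0.068,0,0.499,-1]
[0,0,0,0.077,0,0.077,-1,0,0,0,0.155,0,0.155,-1,0,0,0,0.232,0,0.232,-1,0,0,0,0.31,-0.001,0.309,-1]
end [ 511.8 -159.7   62.3]
```

Request:
arm_command(rows=[0,-0.031,0,-0.315,0,0.048,-1,0,-0.061,0,-0.631,0,0.096,-1,0,-0.092,0,-0.946,0,0.143,-1])

```text
t: 4.0
ee_pos: [516.9, -115.8, 135.5]
orientation: [2.175, 1.959, -0.319]
ft_force: [0.8, -0.4, -1.4]
width: 54.8
grasp_force: 30.0
```

Request:
arm_command(rows=[0,-0.03,0,-0.289,0,0.136,-1,0,-0.03,0,-0.289,0,0.136,-1])

```text
t: 4.2
ee_pos: [513.0, -140.3, 129.9]
orientation: [2.122, 1.913, -0.415]
ft_force: [-0.5, 0.1, -1.3]
width: 54.9
grasp_force: 30.0
```

Request:
arm_command(rows=[0,-0.032,0,-0.017,0,0.125,-1,0,-0.064,0,-0.034,0,0.25,-1,0,-0.096,0,-0.051,0,0.374,-1,0,-0.128,0,-0.068,0,0.499,-1,0,-0.128,0,-0.068,0,0.499,-1])

```text
t: 4.7
ee_pos: [510.8, -158.3, 93.4]
orientation: [1.862, 1.683, -0.776]
ft_force: [0.3, -0.1, -1.2]
width: 54.9
grasp_force: 30.0
```

Request:
arm_command(rows=[0,0,0,0.077,0,0.077,-1,0,0,0,0.155,0,0.155,-1,0,0,0,0.232,0,0.232,-1,0,0,0,0.31,0,0.31,-1,0,0,0,0.31,0,0.31,-1])

```text
t: 5.2
ee_pos: [511.3, -160.0, 59.4]
orientation: [1.864, 1.679, -0.773]
ft_force: [-0.1, -0.2, -0.7]
width: 54.8
grasp_force: 30.0
```

Run:
```python
from h import *
o=ctrl.get_obs(); R=Ro.from_rotvec(o['orientation']).as_matrix(); print(o['qpos'].round(2),o['ee_pos'],R.round(2)); snap('top');im,d=snap('side')
cv2.imwrite('pics/s1.png',cv2.resize(im[190:340,200:400],None,fx=3,fy=3,interpolation=3)[:,:,::-1])
w=cloud('side',d);
```

```text
[ 0.06  0.73  1.92 -1.01  0.96  0.97] [ 511.28600757 -159.99341399   59.37970404] [[ 0.07  0.99 -0.07]
 [ 0.7  -0.1  -0.7 ]
 [-0.71 -0.   -0.71]]
```

View pics/s1.png

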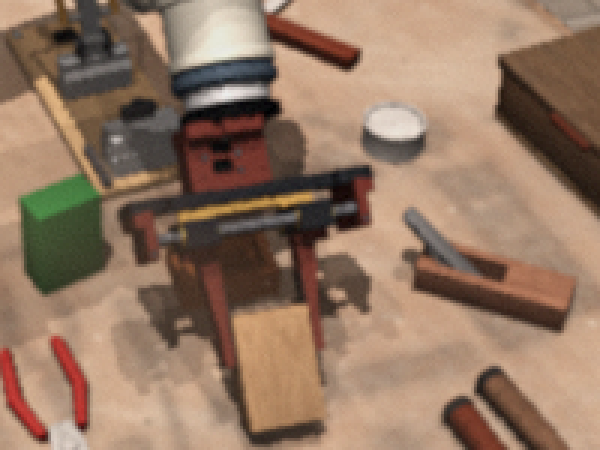

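The block is leaned at about 45° (crop 280,370), just above the bench and clear of the rack and the other tools. I'll lower it the last 2–3 mm and release.

Request:
arm_command(rows=[0,0,0,0.009,0,0.009,-1,0,0,0,0.018,0,0.018,-1,0,0,0,0.023,0,0.023,-1,0,0,0,0.023,0,0.023,-1])

```text
t: 5.7
ee_pos: [511.9, -159.7, 57.8]
orientation: [1.863, 1.679, -0.771]
ft_force: [-0.9, -0.7, -1.0]
width: 55.1
grasp_force: 30.0
```

Request:
arm_command(rows=[0,0,0,0,0,0,1,0,0,0,0,0,0,1,0,0,0,0,0,0,1,0,0,0,0,0,0,1,0,0,0,0,0,0,1])

```text
t: 6.2
ee_pos: [511.9, -159.7, 57.8]
orientation: [1.863, 1.679, -0.772]
ft_force: [-0.4, 0.3, 0.3]
width: 87.5
grasp_force: 0.0
```

Request:
arm_command(rows=[0,0,0,0,0,-0.25,1,0,0,0,0,0,-0.5,1,0,0,0,0,0,-0.75,1,0,0,0,-0.2,0,-1,1,0,0,0,-0.3,0,-1,1])

```text
t: 6.7
ee_pos: [517.5, -119.5, 133.1]
orientation: [1.861, 1.678, -0.767]
ft_force: [0.3, 0.2, 0.0]
width: 87.7
grasp_force: 0.0
```

Run:
```python
from h import *
for n in('side','top'):
    im,d=snap(n,n+'2.png'); w=cloud(n,d); hsv=cv2.cvtColor(im,cv2.COLOR_RGB2HSV)
    m=(w[...,0]>440)&(w[...,0]<580)&(w[...,1]<-85)&(w[...,1]>-240)&(w[...,2]>24)&(w[...,2]<40)
    s=w[m]; print(n,len(s)); 
    if len(s)>10: print(np.median(s,0).round(1),cv2.minAreaRect(s[:,:2].astype(np.float32)), [proj(n,s.mean(0))])
```

```text
side 757
[ 509.6 -159.1   31.5] ((510.6587219238281, -153.87994384765625), (84.46212768554688, 55.66049575805664), 84.20407104492188) [array([287.93889868, 309.17245684])]
top 571
[ 511.3 -156.5   32. ] ((511.717041015625, -156.70132446289062), (75.82699584960938, 54.98641586303711), 84.2532730102539) [array([359.96246159, 250.891826  ])]
```

Run:
```python
from h import *
G=np.array([511.5,-155,0])-8*H
plan([(G+130*ZZ,down(-5.8),1,6),(G+62*ZZ,None,1,3),(G+22*ZZ,None,1,4)])
```

```text
from [ 516.3 -120.9  131.9] w 87.6 t 6.8
[0,0.042,0,-0.06,-0.002,0.065,1,0,0.083,0,-0.12,-0.005,0.131,1,0,0.125,-0.001,-0.179,-0.007,0.196,1,0,0.167,-0.001,-0.239,-0.01,0.261,1,0,0.208,-0.001,-0.299,-0.012,0.326,1]
[0,0.042,0,-0.087,-0.003,0.016,1]
[0,0,0,0,0,0.283,1,0,0,0,0,0,0.567,1,0,0,0,0,0,0.85,1]
[0,0,0,0,0,0.125,1,0,0,0,0,0,0.25,1,0,0,0,0,0,0.375,1,0,0,0,-0.001,0,0.5,1]
end [ 510.7 -163.    22. ]
```

Request:
arm_command(rows=[0,0.042,0,-0.06,-0.002,0.065,1,0,0.083,0,-0.12,-0.005,0.131,1,0,0.125,-0.001,-0.179,-0.007,0.196,1,0,0.167,-0.001,-0.239,-0.01,0.261,1,0,0.208,-0.001,-0.299,-0.012,0.326,1])

```text
t: 7.3
ee_pos: [511.1, -156.2, 129.3]
orientation: [2.266, 2.046, -0.145]
ft_force: [-1.6, 0.5, -0.6]
width: 87.8
grasp_force: 0.0
```

Request:
arm_command(rows=[0,0.042,0,-0.087,-0.003,0.016,1,0,0.042,0,-0.087,-0.003,0.016,1])

```text
t: 7.5
ee_pos: [509.7, -165.9, 128.7]
orientation: [-2.336, -2.098, -0.001]
ft_force: [-0.2, -0.7, -0.9]
width: 87.7
grasp_force: 0.0
```

Request:
arm_command(rows=[0,0,0,0,0,0.283,1,0,0,0,0,0,0.567,1,0,0,0,0,0,0.85,1,0,0,0,0,0,0.85,1])

```text
t: 7.9
ee_pos: [507.4, -161.2, 58.0]
orientation: [-2.327, -2.102, 0.01]
ft_force: [-0.2, -0.0, -0.1]
width: 87.6
grasp_force: 0.0
```

Run:
```python
from h import *
o=ctrl.get_obs(); R=Ro.from_rotvec(o['orientation']).as_matrix(); print(o['qpos'].round(2),R.round(3))
G=np.array([511.5,-155,0])-8*H
plan([(G+22*ZZ,down(-5.8),1,4)])
```

```text
[-0.33  0.58  1.92 -0.    0.65 -0.22] [[ 0.101  0.995 -0.009]
 [ 0.995 -0.101  0.   ]
 [-0.001 -0.009 -1.   ]]
from [ 507.4 -161.2   58. ] w 87.6 t 7.9
[-0.001,0,0,-0.004,0.012,0.112,1,-0.001,0,0,-0.009,0.023,0.225,1,-0.002,0,0,-0.013,0.035,0.337,1,-0.003,0,0,-0.017,0.047,0.45,1]
end [ 510.7 -162.9   22. ]
```

Request:
arm_command(rows=[0,0,0,0,0,0.11,1,0,0,0,0,0,0.22,1,0,0,0,0,0,0.34,1,0,0,0,0,0,0.45,1,0,0,0,0,0,0.45,1])

```text
t: 8.4
ee_pos: [509.6, -162.2, 24.3]
orientation: [-2.329, -2.105, 0.003]
ft_force: [-0.4, -0.9, -0.6]
width: 87.8
grasp_force: 0.0
```

Request:
arm_command(rows=[0,0,0,0,0,0,-1,0,0,0,0,0,0,-1,0,0,0,0,0,0,-1,0,0,0,0,0,0,-1,0,0,0,0,0,0,-1])

```text
t: 8.9
ee_pos: [510.6, -162.5, 25.7]
orientation: [-2.331, -2.106, 0.001]
ft_force: [-0.2, -0.9, 1.1]
width: 55.2
grasp_force: 30.0
```

Request:
arm_command(rows=[0,0,0,0,0,0,-1,0,0,0,0,0,-0.25,-1,0,0,0,0,0,-0.5,-1,0,0,0,0,0,-0.8,-1,0,0,0,0,0,-1,-1])

```text
t: 9.4
ee_pos: [510.6, -162.5, 106.6]
orientation: [-2.33, -2.106, 0.001]
ft_force: [0.9, 0.2, -0.9]
width: 54.6
grasp_force: 30.0
```

Run:
```python
from h import *
T=j2w(0,44.5,0); print(T)
plan([((510,-60,130),down(-2),-1,5),(T+125*ZZ,down(3.2),-1,10)])
```

```text
[505.5631645  161.97718217   0.        ]
from [ 510.6 -162.5  106.6] w 54.6 t 9.4
[0,0,-0.004,0.255,-0.027,-0.059,-1,0,0,-0.008,0.509,-0.055,-0.117,-1,0,0,-0.013,0.764,-0.082,-0.176,-1]
[0,0,-0.004,0.256,-0.017,-0.058,-1,0,0,-0.008,0.511,-0.034,-0.117,-1]
[0,0,-0.003,0.277,-0.015,0.006,-1,0,0,-0.006,0.554,-0.03,0.013,-1,0,0,-0.009,0.831,-0.046,0.019,-1]
[0,0,-0.003,0.278,-0.007,0.006,-1,0,0,-0.005,0.555,-0.014,0.012,-1,0,0,-0.008,0.833,-0.022,0.019,-1]
[0,0,-0.003,0.277,0,0.006,-1,0,0,-0.006,0.555,-0.001,0.012,-1,0,0,-0.009,0.832,-0.001,0.018,-1]
[0,0,-0.003,0.278,0.007,0.007,-1]
end [505.5 162.  125. ]
```

Request:
arm_command(rows=[0,0,-0.004,0.255,-0.027,-0.059,-1,0,0,-0.008,0.509,-0.055,-0.117,-1,0,0,-0.013,0.764,-0.082,-0.176,-1])

```text
t: 9.7
ee_pos: [509.8, -100.4, 119.7]
orientation: [-2.287, -2.153, 0.001]
ft_force: [0.3, -0.3, -0.5]
width: 54.9
grasp_force: 30.0
```

Request:
arm_command(rows=[0,0,-0.004,0.256,-0.017,-0.058,-1,0,0,-0.008,0.511,-0.034,-0.117,-1])

```text
t: 9.9
ee_pos: [509.5, -59.1, 128.9]
orientation: [-2.259, -2.182, 0.002]
ft_force: [1.1, 0.2, -0.8]
width: 55.1
grasp_force: 30.0
```

Request:
arm_command(rows=[0,0,-0.003,0.277,-0.015,0.006,-1,0,0,-0.006,0.554,-0.03,0.013,-1,0,0,-0.009,0.831,-0.046,0.019,-1])

```text
t: 10.2
ee_pos: [508.2, 7.5, 127.3]
orientation: [-2.228, -2.213, 0.002]
ft_force: [-0.7, -0.1, -0.1]
width: 54.8
grasp_force: 30.0
```

Request:
arm_command(rows=[0,0,-0.003,0.278,-0.007,0.006,-1,0,0,-0.005,0.555,-0.014,0.012,-1,0,0,-0.008,0.833,-0.022,0.019,-1])

```text
t: 10.5
ee_pos: [506.8, 74.1, 125.7]
orientation: [-2.2, -2.241, 0.002]
ft_force: [0.1, -0.2, -0.3]
width: 55.2
grasp_force: 30.0
```

Request:
arm_command(rows=[0,0,-0.003,0.277,0,0.006,-1,0,0,-0.006,0.555,0,0.012,-1,0,0,-0.009,0.832,0,0.018,-1])

```text
t: 10.8
ee_pos: [505.6, 140.7, 124.3]
orientation: [-2.168, -2.272, 0.002]
ft_force: [0.8, -0.4, -0.5]
width: 54.7
grasp_force: 30.0
```

Request:
arm_command(rows=[0,0,-0.003,0.278,0.007,0.007,-1,0,0,-0.003,0.278,0.007,0.007,-1,0,0,-0.003,0.278,0.007,0.007,-1,0,0,-0.003,0.278,0.007,0.007,-1])

```text
t: 11.2
ee_pos: [505.2, 161.3, 123.7]
orientation: [-2.158, -2.281, 0.002]
ft_force: [0.4, -0.7, -2.0]
width: 54.6
grasp_force: 30.0
```

Run:
```python
from h import *
o=ctrl.get_obs(); R=Ro.from_rotvec(o['orientation']).as_matrix(); print(o['ee_pos'],w2j(o['ee_pos']),np.degrees(np.arctan2(R[1,1],R[0,1])),R[:,2])
ims=[]
for n in('side','top'):
    im,d=snap(n); w=cloud(n,d); j=w2j(w)
    hsv=cv2.cvtColor(im,cv2.COLOR_RGB2HSV)
    m=(abs(j[...,0])<33)&(j[...,1]>-12)&(j[...,1]<88)&(j[...,2]>95)&(j[...,2]<125); s=j[m]
    print(n,len(s),np.median(s,0))
    for c in range(3): print(np.percentile(s[:,c],[1,5,50,95,99]).round(1))
    # alu faces
    a=(abs(j[...,0])<30)&(abs(j[...,1]-37)<75)&(j[...,2]>25)&(j[...,2]<46); s=j[a]; print('alu y',np.histogram(s[:,1],np.arange(-40,114,4)))
    u,v=proj(n,j2w(0,37,60)).astype(int); ims.append(cv2.resize(im[v-65:v+65,u-65:u+65],(400,400),interpolation=3))
cv2.imwrite('pics/s3.png',np.hstack(ims)[:,:,::-1])
```

```text
[505.19640759 161.27116884 123.6996029 ] [  0.40559577  45.18443957 123.6996029 ] 3.1873961361600207 [-1.91539296e-03 -2.21312418e-04 -9.99998141e-01]
side 220 [  8.04573984  75.89502762 111.57119613]
[-29.5 -23.4   8.   29.7  32. ]
[ 2.1 54.8 75.9 79.3 80.9]
[ 97.6 100.4 111.6 124.  124.7]
alu y (array([ 0,  0,  2,  1,  3,  1, 18, 25, 49, 19,  0,  0,  0,  0,  0,  0,  0,
        0,  0,  0,  0,  0,  0,  0,  0,  0,  0,  0,  0,  0,  0,  0,  0,  0,
        0,  0,  0, 15]), array([-40, -36, -32, -28, -24, -20, -16, -12,  -8,  -4,   0,   4,   8,
        12,  16,  20,  24,  28,  32,  36,  40,  44,  48,  52,  56,  60,
        64,  68,  72,  76,  80,  84,  88,  92,  96, 100, 104, 108, 112]))
top 0 [nan nan nan]
  return _methods._mean(a, axis=axis, dtype=dtype,
  ret = um.true_divide(
Traceback (most recent call last):
IndexError: index -1 is out of bounds for axis 0 with size 0
```

Run:
```python
from h import *
z=np.load('side.npz'); im,d=z['im'],z['d']; j=w2j(cloud('side',d))
def face(x,y0,y1,z0,z1):
    m=(abs(j[...,0])<x)&(j[...,1]>y0)&(j[...,1]<y1)&(j[...,2]>z0)&(j[...,2]<z1); s=j[m]; c=np.polyfit(s[:,0],s[:,1],1) if len(s)>8 else 0
    print(len(s),np.median(s,0).round(1),s[:,1].std().round(2),'slope',c)
face(22,65,90,102,120); face(28,-15,2,16,33); face(28,60,130,20,42)
bed=j[(abs(j[...,0])<40)&(j[...,1]>20)&(j[...,1]<65)&(j[...,2]<20)&(j[...,2]>5)]; print('bed z',len(bed),np.median(bed[:,2]))
u,v=proj('side',j2w(0,37,60)).astype(int)
cv2.imwrite('pics/s3.png',cv2.resize(im[v-65:v+65,u-65:u+65],(580,580),interpolation=3)[:,:,::-1])
```

```text
98 [ -0.5  76.5 110.8] 1.96 slope [1.24614420e-02 7.67467936e+01]
97 [ 0.1 -5.7 24.4] 2.05 slope [-3.30090331e-03 -5.77303825e+00]
130 [1.000e-01 1.144e+02 3.080e+01] 1.66 slope [7.15343342e-03 1.14319708e+02]
bed z 106 11.576864730059334
```

View pics/s3.png

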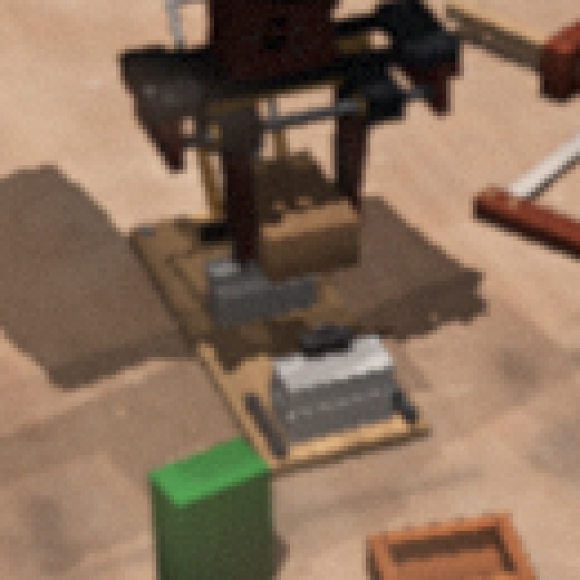

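The side crop shows the block level in the hand at (310,235) above the fence and jaw gap, in line. I'll shift it 0.8 mm toward the jaw and lower it.

Request:
arm_command(rows=[0,0,0,-0.01,0,0.2,-1,0,0,0,-0.01,0,0.4,-1,0,0,0,-0.01,0,0.6,-1,0,0,0,-0.01,0,0.72,-1,0,0,0,-0.01,0,0.72,-1])

```text
t: 11.8
ee_pos: [504.6, 160.5, 65.1]
orientation: [-2.158, -2.28, 0.005]
ft_force: [-0.1, -0.9, -1.1]
width: 54.9
grasp_force: 30.0
```

Request:
arm_command(rows=[0,0,0,0,0,0,-1,0,0,0,0,0,0,-1,0,0,0,0,0,0,-1,0,0,0,0,0,0.05,-1,0,0,0,0,0,0.1,-1])

```text
t: 12.3
ee_pos: [505.6, 161.3, 58.4]
orientation: [-2.158, -2.282, 0.0]
ft_force: [0.3, -0.0, -1.5]
width: 54.9
grasp_force: 30.0
```

Request:
arm_command(rows=[0,0,0,0,0,0.03,-1,0,0,0,0,0,0.06,-1,0,0,0,0,0,0.09,-1,0,0,0,0,0,0.12,-1,0,0,0,0,0,0.12,-1])

```text
t: 12.8
ee_pos: [505.2, 161.2, 48.3]
orientation: [-2.157, -2.282, 0.002]
ft_force: [0.2, -0.4, -1.6]
width: 55.0
grasp_force: 30.0
```

Request:
arm_command(rows=[0,0,0,-0.006,0,0.03,-1,0,0,0,-0.006,0,0.06,-1,0,0,0,-0.006,0,0.09,-1,0,0,0,-0.006,0,0.115,-1,0,0,0,-0.006,0,0.115,-1])

```text
t: 13.3
ee_pos: [505.2, 160.7, 39.1]
orientation: [-2.157, -2.282, 0.002]
ft_force: [0.0, -0.7, -1.8]
width: 55.1
grasp_force: 30.0
```

Request:
arm_command(rows=[0,0,0,0,0,0.01,-1,0,0,0,0,0,0.02,-1,0,0,0,0,0,0.02,-1])

```text
t: 13.6
ee_pos: [505.4, 160.8, 37.8]
orientation: [-2.158, -2.282, 0.001]
ft_force: [-0.9, -0.2, -0.6]
width: 54.8
grasp_force: 30.0
```

Request:
arm_command(rows=[0,0,0,0,0,0.005,1,0,0,0,0,0,0.005,1,0,0,0,0,0,0.005,1,0,0,0,0,0,0,1,0,0,0,0,0,0,1])

```text
t: 14.1
ee_pos: [505.4, 160.8, 37.9]
orientation: [-2.158, -2.282, 0.001]
ft_force: [0.4, 0.0, 0.7]
width: 86.8
grasp_force: 0.0
```

Request:
arm_command(rows=[0,0,0,0,0,-0.2,1,0,0,0,0,0,-0.5,1,0,0,0,0,0,-1,1])

```text
t: 14.4
ee_pos: [503.9, 160.3, 116.9]
orientation: [-2.156, -2.28, 0.007]
ft_force: [0.7, 0.3, 0.2]
width: 87.9
grasp_force: 0.0
```

Request:
arm_command(rows=[0,0,0,-0.3,0,-0.4,1,0,0,0,-0.6,0,-0.8,1,0,0,0,-0.9,0,-1,1,0,0,0,-0.9,0,-1,1])

```text
t: 14.8
ee_pos: [511.1, 87.3, 200.4]
orientation: [2.159, 2.279, 0.004]
ft_force: [-0.6, 0.2, -0.7]
width: 87.6
grasp_force: 0.0
```

Run:
```python
from h import *
ims=[]
for n in('side','top'):
    im,d=snap(n); j=w2j(cloud(n,d)); hsv=cv2.cvtColor(im,cv2.COLOR_RGB2HSV)
    def box(x0,x1,y0,y1,z0,z1): return j[(j[...,0]>x0)&(j[...,0]<x1)&(j[...,1]>y0)&(j[...,1]<y1)&(j[...,2]>z0)&(j[...,2]<z1)]
    s=box(-40,40,-4,79,38,50); print(n,'blocktop',len(s),np.median(s,0).round(1),cv2.minAreaRect(s[:,:2].astype(np.float32)) if len(s)>5 else '')
    s=box(-40,40,77,125,48,57); print('jawtop',len(s),np.percentile(s,[3,50,97],axis=0).round(1).tolist() if len(s) else '')
    s=box(-40,40,77,125,59,75); print('keeper',len(s),np.percentile(s,[3,50,97],axis=0).round(1).tolist() if len(s) else '')
    blk=(hsv[...,2]<50)&(j[...,2]>150)&(abs(j[...,0])<20)&(j[...,1]<-90)&(j[...,2]<240); s=j[blk]; print('tab',len(s),np.percentile(s,[5,50,95],axis=0).round(1).tolist() if len(s) else '')
    red=((hsv[...,0]<8)|(hsv[...,0]>172))&(hsv[...,1]>150)&(hsv[...,2]>80)&(j[...,2]>60)&(j[...,2]<175)&(abs(j[...,0])<20)&(abs(j[...,1]+30)<60); s=j[red]; print('red',len(s),np.percentile(s,[3,50,97],axis=0).round(1).tolist() if len(s) else '')
    u,v=proj(n,j2w(0,20,80)).astype(int); ims.append(cv2.resize(im[max(v-80,0):v+80,u-65:u+65],(390,480),interpolation=3))
cv2.imwrite('pics/s4.png',np.hstack(ims)[:,:,::-1])
```

```text
side blocktop 320 [ 7.5 30.8 43.7] ((1.7958049774169922, 36.90410232543945), (56.921714782714844, 81.25117492675781), 0.09133223444223404)
jawtop 210 [[-28.1, 88.6, 48.8], [3.1, 103.2, 52.8], [32.3, 116.4, 56.4]]
keeper 54 [[-11.8, 85.2, 60.3], [2.9, 93.7, 66.8], [15.6, 99.0, 71.4]]
tab 22 [[-0.6, -132.5, 193.2], [5.0, -122.1, 205.1], [7.4, -116.8, 210.0]]
red 16 [[6.6, -41.5, 122.1], [9.9, -35.9, 130.5], [11.9, -33.1, 138.5]]
top blocktop 172 [11.   8.2 44.4] ((0.9129657745361328, 37.48625946044922), (78.7948989868164, 53.34210205078125), 88.83137512207031)
jawtop 0 
keeper 0 
tab 44 [[-3.5, -134.4, 203.6], [1.4, -126.0, 208.4], [5.7, -117.9, 211.7]]
red 58 [[-9.7, -53.8, 148.3], [1.9, -46.7, 157.7], [11.1, -41.5, 162.3]]
```

View pics/s4.png

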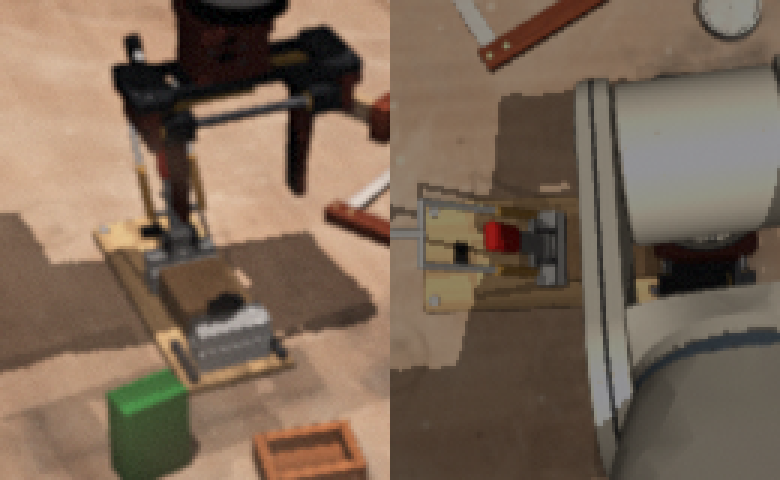

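The side view shows the block lying between fence and jaw (200,290) with its top at 44 mm and centre at jig (1,37). The keeper is at (225,303), seat at jig y≈96. Next I move to the tab.

```bash
cat >> h.py <<'E'
def fk(th,be):
    t,b=np.deg2rad(th),np.deg2rad(be); B=np.array([-20,62])+24*np.array([np.cos(t),np.sin(t)])
    bar=B+126*np.array([np.cos(b),np.sin(b)]); tab=bar+24*np.array([np.cos(b)-np.sin(b),np.sin(b)+np.cos(b)]); return bar,tab
E
python3 - <<'E'
from h import *
R=down(3.2)
plan([(j2w(1,40,275),R,1,3),(j2w(1.2,-122,275),R,1,5),(j2w(1.2,-122,235),R,1,3),(j2w(1.2,-122,207),R,1,3)])
E
```

```text
from [509.6  88.8 197.8] w 87.7 t 14.9
[0,0,0,0.324,-0.004,-0.322,1,0,0,0,0.649,-0.009,-0.643,1,0,0,0,0.973,-0.013,-0.965,1]
[0,0,0,0.405,-0.001,0,1,0,0,0,0.81,-0.002,0.001,1]
[0,0,0,0.405,-0.001,0,1,0,0,0,0.81,-0.002,0,1]
[0,0,0,0.405,-0.001,0,1]
[0,0,0,0,0,0.167,1,0,0,0,0,0,0.334,1,0,0,0,0,0,0.5,1]
[0,0,0,0,0,0.117,1,0,0,0,0,0,0.234,1,0,0,0,0,0,0.35,1]
end [495.  328.2 207. ]
```

Request:
arm_command(rows=[0,0,0,0.324,0,-0.4,1,0,0,0,0.649,0,-0.8,1,0,0,0,0.973,-0.013,-0.965,1])

```text
t: 15.2
ee_pos: [504.7, 168.6, 276.2]
orientation: [-2.158, -2.283, -0.001]
ft_force: [-0.0, 0.2, -0.2]
width: 87.9
grasp_force: 0.0
```

Request:
arm_command(rows=[0,0,0,0.405,0,0,1,0,0,0,0.81,0,0,1])

```text
t: 15.4
ee_pos: [499.8, 233.3, 274.1]
orientation: [-2.156, -2.282, 0.003]
ft_force: [0.6, 0.1, -0.3]
width: 87.8
grasp_force: 0.0
```

Request:
arm_command(rows=[0,0,0,0.405,0,0,1,0,0,0,0.81,0,0,1])

```text
t: 15.6
ee_pos: [495.7, 298.1, 273.2]
orientation: [-2.156, -2.283, 0.005]
ft_force: [0.8, -0.4, 0.1]
width: 88.1
grasp_force: 0.0
```

Request:
arm_command(rows=[0,0,0,0.405,0,0,1,0,0,0,0.405,0,0,1,0,0,0,0.405,0,0,1,0,0,0,0.405,0,0,1])

```text
t: 16.0
ee_pos: [494.6, 327.8, 273.9]
orientation: [-2.157, -2.282, 0.005]
ft_force: [0.6, 0.1, -0.3]
width: 87.9
grasp_force: 0.0
```

Run:
```python
from h import *
plan([(j2w(1.2,-122,240),down(3.2),1,3),(j2w(1.2,-122,207),down(3.2),1,4)])
```

```text
from [494.6 327.8 273.9] w 87.9 t 16.0
[0,0,0,0.001,0.002,0.141,1,-0.001,0,0,0.003,0.005,0.283,1,-0.001,0,0,0.004,0.007,0.424,1]
[0,0,0,0,0,0.103,1,0,0,0,0,0,0.206,1,0,0,0,0,0,0.31,1,0,0,0,0.001,0,0.413,1]
end [495.  328.2 207. ]
```

Request:
arm_command(rows=[0,0,0,0,0.005,0.2,1,0,0,0,0,0.005,0.4,1,0,0,0,0,0.005,0.6,1,0,0,0,0,0.005,0.8,1,0,0,0,0,0.005,0.84,1])

```text
t: 16.5
ee_pos: [494.7, 326.6, 205.9]
orientation: [-2.159, -2.28, 0.007]
ft_force: [-0.3, -0.4, 0.1]
width: 87.9
grasp_force: 0.0
```

Request:
arm_command(rows=[0,0,0,0,0,0,1,0,0,0,0,0,0,-1,0,0,0,0,0,0,-1,0,0,0,0,0,0,-1,0,0,0,0,0,0,-1])

```text
t: 17.0
ee_pos: [495.8, 328.4, 208.4]
orientation: [-2.158, -2.282, 0.0]
ft_force: [-0.1, -0.8, 0.6]
width: 59.7
grasp_force: 0.0
```

Request:
arm_command(rows=[0,0,0,0,0,0,-1,0,0,0,0,0,0,-1,0,0,0,0,0,0,-1,0,0,0,0,0,0,-1])

```text
t: 17.4
ee_pos: [495.6, 328.3, 207.9]
orientation: [-2.157, -2.282, 0.001]
ft_force: [0.6, 0.2, 0.3]
width: 27.0
grasp_force: 0.0
```

Run:
```python
from h import *
o=ctrl.get_obs(); q=w2j(o['ee_pos']); print(q,o['width'],o['grasp_force'],o['ft_force'])
# offset of TCP to modelled tab, carry it along
R=down(3.2); 
off=q-np.array([0,*fk(104.9,120)[1]]); print('off',off)
N=20; wps=[]
for i in range(1,N+1):
    f=i/N; be=120-126*f; th=104.9-23*f
    b,t=fk(th,be); wps.append((be,th,b,t))
for w in wps[3::4]: print(w)
# group in calls: chunk waypoints while within 79mm
p=np.array(o['ee_pos']); R=Ro.from_rotvec(o['orientation']).as_matrix(); i=0
while i<N:
    rows=[];k=i
    while k<N and k-i<5:
        s=R.T@(j2w(off[0],wps[k][3][0]+off[1],wps[k][3][1]+off[2])-p)/80
        if abs(s).max()>.99: break
        rows+=[0,0,0,*s.round(3),-1]; k+=1
    p=p+R@np.array(rows[-4:-1])*80; i=k; print('['+','.join(f'{x:g}' for x in rows)+']')
print(w2j(p))
```

```text
[   0.69971641 -122.13350255  207.87067009] 27.00648446935478 0.0 [0.60335029 0.15780419 0.26623066]
off [ 0.69971641 -0.17770582  4.77383362]
(94.8, 100.30000000000001, array([-34.83466142, 211.17134118]), array([-60.75875828, 233.07890156]))
(69.6, 95.7, array([ 21.53640397, 203.97886436]), array([  7.40736536, 234.83936124]))
(44.400000000000006, 91.10000000000001, array([ 69.56281902, 174.153158  ]), array([ 69.91824316, 208.09242248]))
(19.19999999999999, 86.5, array([100.4565876 , 127.39243265]), array([115.22882096, 157.95026506]))
(-6.0, 81.9, array([108.69138838,  72.58998141]), array([135.06859699,  93.94982378]))
[0,0,0,-0.175,-0,-0.124,-1,0,0,0,-0.362,-0,-0.229,-1,0,0,0,-0.559,-0.001,-0.313,-1,0,0,0,-0.765,-0.001,-0.375,-1,0,0,0,-0.976,-0.001,-0.415,-1]
[0,0,0,-0.214,0,-0.017,-1,0,0,0,-0.428,0,-0.011,-1,0,0,0,-0.641,0,0.018,-1,0,0,0,-0.849,0,0.069,-1]
[0,0,0,-0.201,0,0.074,-1,0,0,0,-0.393,0,0.169,-1,0,0,0,-0.573,0,0.283,-1,0,0,0,-0.74,0,0.416,-1,0,0,0,-0.891,0.001,0.566,-1]
[0,0,0,-0.134,-0,0.165,-1,0,0,0,-0.249,-0,0.344,-1,0,0,0,-0.344,0,0.533,-1,0,0,0,-0.417,0,0.731,-1,0,0,0,-0.468,0.001,0.935,-1]
[0,0,0,-0.029,0,0.209,-1]
[  0.70096189 134.88461164  98.69910156]
```

Request:
arm_command(rows=[0,0,0,0,0,0,-1,0,0,0,0,0,0,-1,0,0,0,0,0,0,-1,0,0,0,0,0,0,-1])

```text
t: 17.8
ee_pos: [495.9, 328.3, 208.0]
orientation: [-2.158, -2.282, 0.0]
ft_force: [2.1, -0.5, -1.6]
width: 11.7
grasp_force: 30.0
```

Request:
arm_command(rows=[0,0,0,-0.175,0,-0.124,-1,0,0,0,-0.362,0,-0.229,-1])

```text
t: 18.0
ee_pos: [497.5, 299.0, 226.8]
orientation: [-2.157, -2.283, 0.0]
ft_force: [2.5, -0.3, -1.5]
width: 11.5
grasp_force: 30.0
```

Request:
arm_command(rows=[0,0,0,-0.197,0,-0.084,-1,0,0,0,-0.403,0,-0.146,-1,0,0,0,-0.614,0,-0.186,-1])

```text
t: 18.3
ee_pos: [500.3, 248.8, 241.9]
orientation: [-2.158, -2.282, -0.0]
ft_force: [2.4, 1.4, -0.4]
width: 11.4
grasp_force: 30.0
```

Request:
arm_command(rows=[0,0,0,-0.214,0,-0.017,-1,0,0,0,-0.428,0,-0.011,-1,0,0,0,-0.641,0,0.018,-1,0,0,0,-0.849,0,0.069,-1])

```text
t: 18.7
ee_pos: [503.9, 181.0, 235.5]
orientation: [-2.158, -2.282, 0.001]
ft_force: [0.8, 1.1, -0.0]
width: 11.5
grasp_force: 30.0
```

Request:
arm_command(rows=[0,0,0,-0.201,0,0.074,-1,0,0,0,-0.393,0,0.169,-1,0,0,0,-0.573,0,0.283,-1,0,0,0,-0.74,0,0.416,-1,0,0,0,-0.891,0,0.566,-1])

```text
t: 19.2
ee_pos: [507.7, 110.1, 189.2]
orientation: [-2.158, -2.282, 0.002]
ft_force: [2.0, 0.8, 1.5]
width: 11.8
grasp_force: 30.0
```

Request:
arm_command(rows=[0,0,0,-0.134,0,0.165,-1,0,0,0,-0.249,0,0.344,-1,0,0,0,-0.344,0,0.533,-1,0,0,0,-0.417,0,0.731,-1,0,0,0,-0.468,0,0.935,-1])

```text
t: 19.7
ee_pos: [509.5, 73.1, 113.9]
orientation: [-2.157, -2.282, 0.002]
ft_force: [2.1, -0.5, 1.4]
width: 12.0
grasp_force: 30.0
```

Request:
arm_command(rows=[0,0,0,-0.03,0,0.105,-1,0,0,0,-0.03,0,0.105,-1,0,0,0,-0.03,0,0.105,-1])

```text
t: 20.0
ee_pos: [509.7, 71.5, 106.9]
orientation: [-2.157, -2.282, 0.002]
ft_force: [2.2, -0.8, -0.4]
width: 11.4
grasp_force: 30.0
```

Run:
```python
from h import *
o=ctrl.get_obs(); q=w2j(o['ee_pos']); print(q,o['width'],o['grasp_force'],o['ft_force'])
ims=[]
for n in('side','top'):
    im,d=snap(n); j=w2j(cloud(n,d))
    s=j[(abs(j[...,0])<28)&(j[...,1]>80)&(j[...,1]<125)&(j[...,2]>70)&(j[...,2]<92)]; print(n,'bar?',len(s),np.percentile(s,[5,50,95],axis=0).round(1).tolist() if len(s) else '')
    u,v=proj(n,j2w(0,50,80)).astype(int); ims.append(cv2.resize(im[max(v-65,0):v+65,u-52:u+53],(388,480),interpolation=3))
cv2.imwrite('pics/s5.png',np.hstack(ims)[:,:,::-1])
```

```text
[  0.91187359 135.02668834 106.85444803] 11.393879225098685 29.993796944618225 [ 2.21198054 -0.82692189 -0.36365859]
side bar? 27 [[-0.1, 87.8, 84.8], [20.2, 99.1, 88.4], [27.7, 118.4, 91.2]]
top bar? 1 [[18.7, 95.9, 87.4], [18.7, 95.9, 87.4], [18.7, 95.9, 87.4]]
```

View pics/s5.png

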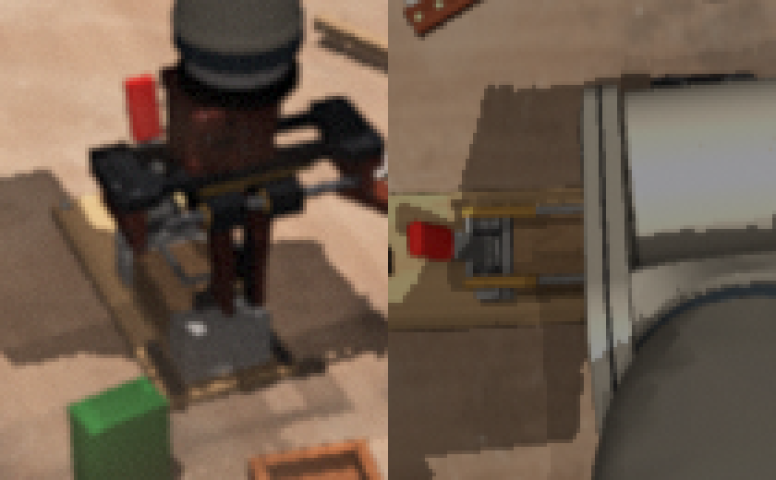

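Run:
```python
from h import *
for n in('side','top'):
    z=np.load(n+'.npz'); im,d=z['im'],z['d']; j=w2j(cloud(n,d)); hsv=cv2.cvtColor(im,cv2.COLOR_RGB2HSV)
    red=((hsv[...,0]<8)|(hsv[...,0]>172))&(hsv[...,1]>190)&(hsv[...,2]>80)&(j[...,2]>110)&(j[...,2]<175)&(abs(j[...,0])<20)&(abs(j[...,1]+30)<60); s=j[red]; print(n,'red',len(s),np.percentile(s,[3,50,97],axis=0).round(1).tolist())
    s=j[(abs(j[...,0])>18)&(abs(j[...,0])<30)&(j[...,1]>5)&(j[...,1]<110)&(j[...,2]>60)&(j[...,2]<120)]; 
    if len(s)>5:
        b=np.polyfit(s[:,1],s[:,2],1); print('legs',len(s),b,np.degrees(np.arctan(b[0])),s[:,1].min(),s[:,1].max())
```

```text
side red 83 [[-4.4, -49.8, 122.1], [3.3, -41.2, 142.6], [11.0, -34.2, 158.3]]
legs 44 [1.25606399e-02 8.69079650e+01] 0.7196338088436398 19.395141270739558 104.1654001879348
top red 95 [[-9.0, -54.6, 124.0], [0.3, -44.6, 149.9], [9.8, -35.9, 160.6]]
legs 99 [-7.00268085e-03  8.82299599e+01] -0.40121749967157844 5.145144085542664 95.87260987899568
```

The lever did not follow: the red grip is still at jig y −42, the bail is level, and the tab slipped about 11 mm in the pads. I'll lower the bail onto the keeper lip and re-grip the tab at its centre.

Request:
arm_command(rows=[0,0,0,0,0,0.05,-1,0,0,0,0,0,0.1,-1,0,0,0,0,0,0.15,-1,0,0,0,0,0,0.18,-1,0,0,0,0,0,0.18,-1])

```text
t: 20.6
ee_pos: [509.7, 71.6, 92.3]
orientation: [-2.157, -2.282, 0.002]
ft_force: [2.2, -0.7, 1.0]
width: 11.9
grasp_force: 30.0
```

```bash
cat > m.py <<'E'
from h import *
def meas(f=None):
    o=ctrl.get_obs(); print('tcp',w2j(o['ee_pos']).round(1),round(o['width'],1),o['ft_force'].round(1),round(o['t'],2))
    ims=[]
    for n in('side','top'):
        im,d=snap(n); j=w2j(cloud(n,d)); hsv=cv2.cvtColor(im,cv2.COLOR_RGB2HSV)
        red=((hsv[...,0]<8)|(hsv[...,0]>172))&(hsv[...,1]>190)&(hsv[...,2]>80)&(j[...,2]>20)&(j[...,2]<175)&(abs(j[...,0])<20)&(j[...,1]<20)&(j[...,1]>-140); s=j[red]
        if len(s): c=np.median(s,0); print(n,'red',len(s),c.round(1),'th~',np.degrees(np.arctan2(c[2]-62,c[1]+20)).round(1))
        s=j[(abs(j[...,0])>18)&(abs(j[...,0])<30)&(j[...,1]>5)&(j[...,1]<80)&(j[...,2]>50)&(j[...,2]<120)]
        if len(s)>5: b=np.polyfit(s[:,1],s[:,2],1); print(n,'legs',len(s),'slope deg',np.degrees(np.arctan(b[0])).round(1),'z at 0,100',np.polyval(b,[0,100]).round(1))
        s=j[(abs(j[...,0])<30)&(j[...,1]>80)&(j[...,1]<150)&(j[...,2]>56)&(j[...,2]<112)]
        dk=(hsv[...,2]<50)&(abs(j[...,0])<16)&(j[...,1]>105)&(j[...,1]<150)&(j[...,2]>56)&(j[...,2]<125); t=j[dk]
        if len(t): print(n,'dark',len(t),np.percentile(t,[5,50,95],axis=0).round(1).tolist())
        u,v=proj(n,j2w(0,60,70)).astype(int); ims.append(cv2.resize(im[max(v-60,0):v+60,u-50:u+50],(400,480),interpolation=3))
    if f: cv2.imwrite('pics/'+f,np.hstack(ims)[:,:,::-1])
E
python3 -c "from m import *; meas()"
```

```text
tcp [  0.9 135.   92.3] 11.9 [ 2.2 -0.7  1. ] 20.6
side red 91 [  3.5 -47.1 139.2] th~ 109.3
side legs 28 slope deg -3.6 z at 0,100 [82.7 76.4]
side dark 163 [[-9.2, 125.7, 77.2], [-3.4, 144.3, 101.2], [14.9, 148.2, 123.2]]
top red 114 [  0.7 -49.8 144. ] th~ 110.0
top legs 87 slope deg -4.9 z at 0,100 [84.9 76.4]
```

Request:
arm_command(rows=[0,0,0,0,0,0,-0.5,0,0,0,0,0,0,-0.5,0,0,0,0,0,0,-0.5,0,0,0,0.07,0,-0.03,-0.5,0,0,0,0.144,0,-0.03,-0.5])

```text
t: 21.2
ee_pos: [509.2, 83.5, 95.3]
orientation: [-2.158, -2.282, 0.001]
ft_force: [0.3, -0.3, -0.4]
width: 22.1
grasp_force: 0.0
```

```bash
python3 -c "from m import *; meas('s6.png')"
```

```text
tcp [  0.7 123.1  95.3] 22.1 [ 0.3 -0.3 -0.4] 21.2
side red 100 [  2.2 -48.4 140.3] th~ 109.9
side legs 57 slope deg -7.0 z at 0,100 [83.4 71. ]
side dark 143 [[-14.1, 118.5, 82.4], [-8.3, 131.0, 98.2], [14.3, 135.9, 121.4]]
top red 112 [  0.5 -49.6 144.1] th~ 109.8
top legs 57 slope deg -13.2 z at 0,100 [85.7 62.4]
```

View pics/s6.png

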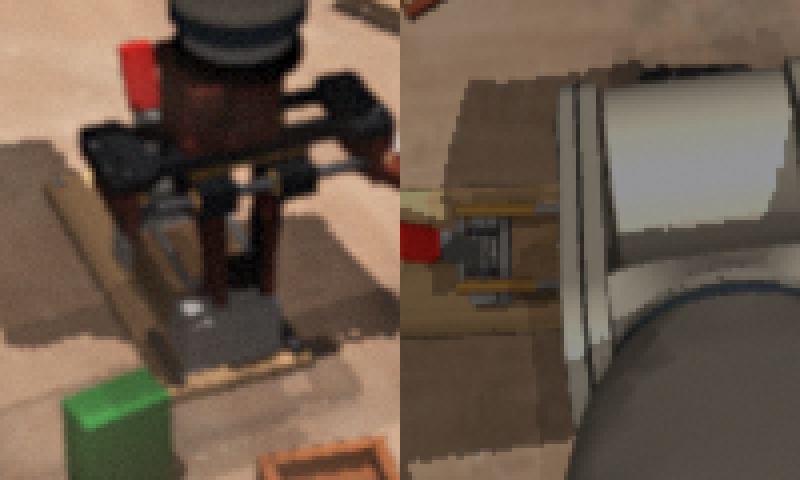

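The bail now rests on the keeper lip (slope −7°) and the fingers straddle the tab (side crop 240,260). I'll grip it and pull it gently.

Request:
arm_command(rows=[0,0,0,0,0,0,-1,0,0,0,0,0,0,-1,0,0,0,0,0,0,-1,0,0,0,0,0,-0.03,-1,0,0,0,0,0,-0.06,-1])

```text
t: 21.8
ee_pos: [509.5, 83.1, 99.9]
orientation: [-2.158, -2.282, 0.001]
ft_force: [2.9, 2.8, -2.2]
width: 11.5
grasp_force: 30.0
```

Request:
arm_command(rows=[0,0,0,-0.015,0,0,-1,0,0,0,-0.03,0,0,-1,0,0,0,-0.045,0,0,-1,0,0,0,-0.06,0,0,-1,0,0,0,-0.075,0,0,-1])

```text
t: 22.3
ee_pos: [509.9, 77.1, 100.1]
orientation: [-2.158, -2.282, 0.0]
ft_force: [2.1, 3.6, 1.0]
width: 11.6
grasp_force: 30.0
```

Request:
arm_command(rows=[0,0,0,-0.015,0,0,-1,0,0,0,-0.03,0,0,-1,0,0,0,-0.045,0,0,-1,0,0,0,-0.06,0,0,-1,0,0,0,-0.075,0,0,-1])

```text
t: 22.8
ee_pos: [510.0, 71.0, 99.9]
orientation: [-2.158, -2.282, 0.001]
ft_force: [2.2, 2.4, 1.7]
width: 11.5
grasp_force: 30.0
```

```bash
python3 -c "from m import *; meas()"
```

```text
tcp [  0.6 135.6  99.9] 11.5 [2.2 2.4 1.7] 22.8
side red 9 [  5.7  -7.  162.4] th~ 82.6
side legs 36 slope deg -5.2 z at 0,100 [86.4 77.2]
side dark 148 [[-9.0, 128.1, 82.7], [0.4, 144.8, 104.6], [15.5, 148.6, 122.3]]
top red 36 [ -0.8 -10.7 162.8] th~ 84.7
top legs 108 slope deg -5.8 z at 0,100 [87.7 77.6]
```

Request:
arm_command(rows=[0,0,0,-0.005,0,0.04,-1,0,0,0,-0.01,0,0.08,-1,0,0,0,-0.015,0,0.12,-1,0,0,0,-0.02,0,0.16,-1,0,0,0,-0.02,0,0.2,-1])

```text
t: 23.4
ee_pos: [510.0, 69.5, 83.5]
orientation: [-2.158, -2.282, 0.001]
ft_force: [2.9, 1.6, 1.1]
width: 11.8
grasp_force: 30.0
```

```bash
python3 -c "from m import *; meas()"
```

```text
tcp [  0.8 137.1  83.5] 11.8 [2.9 1.6 1.1] 23.4
side red 8 [  3.2  -7.4 162.6] th~ 82.9
side legs 34 slope deg -10.9 z at 0,100 [83.4 64.1]
side dark 184 [[-10.4, 131.5, 68.4], [-3.2, 145.7, 90.9], [15.0, 149.2, 121.5]]
top red 34 [ -0.7  -9.9 163. ] th~ 84.3
top legs 105 slope deg -14.5 z at 0,100 [86.9 61. ]
```

Request:
arm_command(rows=[0,0,0,0,0,0.01,-1,0,0,0,0,0,0.01,-0.2,0,0,0,0,0,0.01,-0.2,0,0,0,0,0,0.01,-0.2,0,0,0,0,0,0.01,-0.2])

```text
t: 24.0
ee_pos: [509.4, 69.4, 82.8]
orientation: [-2.157, -2.282, 0.003]
ft_force: [0.2, -0.2, 0.0]
width: 34.8
grasp_force: 0.0
```

Request:
arm_command(rows=[0,0,0,0,0,-0.1,-0.2,0,0,0,0,0,-0.3,-0.2,0,0,0,0,0,-0.6,-0.2,0,0,0,0,0,-1,-0.2])

```text
t: 24.4
ee_pos: [509.0, 69.4, 163.4]
orientation: [-2.156, -2.281, 0.005]
ft_force: [0.7, 0.1, 0.9]
width: 35.6
grasp_force: 0.0
```

```bash
python3 -c "from m import *; meas('s7.png')"
```

```text
tcp [  1.7 137.2 163.4] 35.6 [0.7 0.1 0.9] 24.4
side legs 96 slope deg -15.1 z at 0,100 [84.8 57.9]
side dark 64 [[-2.9, 116.8, 62.4], [4.0, 138.9, 78.3], [7.5, 147.0, 85.4]]
top red 24 [ -0.5 -11.1 163. ] th~ 85.0
top legs 99 slope deg -16.6 z at 0,100 [85.9 56.1]
```

View pics/s7.png

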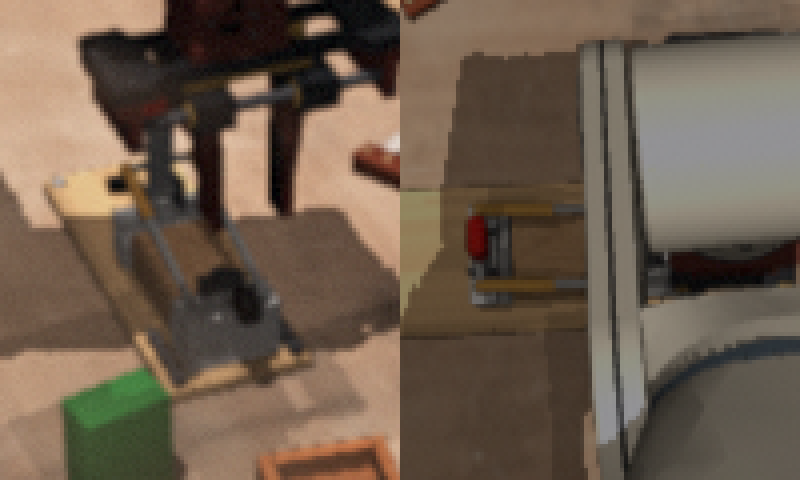

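The bar is down on the jaw behind the lip (side crop: tab 245,300, legs sloping −15°). The lever is at about 80°. Next I close the fingers and go in front of the lever.

Run:
```python
from h import *
R=down(3.2)
p,R2=plan([(j2w(.8,100,180),R,-1,2),(j2w(.8,20,180),R,-1,4),(j2w(.8,18,156),R,-1,4)])
print('PUSH'); A=np.array([-20,62])
def tcp(ph):
    a=np.deg2rad(ph); d=np.array([np.cos(a),np.sin(a)]); n=np.array([d[1],-d[0]])
    C=A+72*d+6*n
    if ph<=140: return C+[10,19]
    y=np.interp(ph,[140,200],[(A+72*np.array([np.cos(np.deg2rad(140)),np.sin(np.deg2rad(140))])+6*np.array([np.sin(np.deg2rad(140)),-np.cos(np.deg2rad(140))]))[0]+10,-99])
    z=max(A[1]+6*n[1]+(yy-A[0]-6*n[0])/d[0]*d[1] for yy in(y-10,y+10)); return np.array([y,z+19])
ph=[90,97,104,111,118,125,132,139,146,153,160,167,174,181,188,194,200,205]
L=p;i=0
while i<len(ph):
    rows=[];k=i
    while k<len(ph) and k-i<5:
        y,z=tcp(ph[k]); s=R2.T@(j2w(.8,y,z)-L)/80
        if abs(s).max()>.99: break
        rows+=[0,0,0,*s.round(3),-1];k+=1
    L=L+R2@np.array(rows[-4:-1])*80; print(ph[i:k],w2j(L).round(1),'['+','.join(f'{x:g}' for x in rows)+']'); i=k
```

```text
from [512.5  69.8 167.1] w 34.9 t 24.5
[0.001,0,0,0.231,-0.015,-0.081,-1,0.002,0,0,0.462,-0.031,-0.162,-1]
[0,0,0,0.25,0,0,-1,0,0,0,0.5,0,0,-1,0,0,0,0.75,0,0.001,-1]
[0,0,0,0.25,0,0,-1]
[0,0,0,0.006,0,0.075,-1,0,0,0,0.012,0,0.15,-1,0,0,0,0.019,0,0.225,-1,0,0,0,0.025,0.001,0.3,-1]
end [503.3 188.4 156. ]
PUSH
[90, 97, 104, 111, 118] [  0.8 -38.5 147.4] [0,0,0,0.275,-0,0.038,-1,0,0,0,0.385,-0,0.035,-1,0,0,0,0.495,-0,0.046,-1,0,0,0,0.602,-0,0.071,-1,0,0,0,0.706,-0,0.108,-1]
[125, 132, 139, 146, 153] [  0.8 -69.5 118. ] [0,0,0,0.098,-0,0.05,-1,0,0,0,0.19,0,0.111,-1,0,0,0,0.274,0,0.183,-1,0,0,0,0.332,0,0.275,-1,0,0,0,0.387,0,0.367,-1]
[160, 167, 174, 181, 188] [  0.8 -91.4  78.5] [0,0,0,0.055,0,0.093,-1,0,0,0,0.11,0,0.189,-1,0,0,0,0.165,0.001,0.292,-1,0,0,0,0.22,0.001,0.401,-1,0,0,0,0.274,0.001,0.495,-1]
[194, 200, 205] [  0.8 -99.   55.4] [0,0,0,0.048,-0,0.094,-1,0,0,0,0.095,-0,0.202,-1,0,0,0,0.095,-0,0.288,-1]
```

Request:
arm_command(rows=[0,0,0,0.231,0,-0.1,-1,0,0,0,0.462,0,-0.18,-1,0,0,0,0.462,0,-0.18,-1])

```text
t: 24.8
ee_pos: [508.2, 107.7, 178.1]
orientation: [-2.156, -2.284, -0.001]
ft_force: [-0.4, -0.8, -0.4]
width: 14.6
grasp_force: 0.0
```

Request:
arm_command(rows=[0,0,0,0.25,0,0,-1,0,0,0,0.5,0,0,-1,0,0,0,0.75,0,0,-1,0,0,0,0.95,0,0,-1,0,0,0,0.95,0,0,-1])

```text
t: 25.3
ee_pos: [503.5, 183.3, 177.0]
orientation: [-2.155, -2.284, 0.002]
ft_force: [0.8, -0.1, 0.6]
width: 0.3
grasp_force: 0.0
```

Request:
arm_command(rows=[0,0,0,0,0,0.08,-1,0,0,0,0,0,0.15,-1,0,0,0,0,0,0.225,-1,0,0,0,0,0,0.3,-1,0,0,0,0,0,0.3,-1])

```text
t: 25.8
ee_pos: [503.1, 181.7, 152.3]
orientation: [-2.158, -2.281, 0.004]
ft_force: [-0.4, -0.3, 0.9]
width: 0.7
grasp_force: 0.0
```

```bash
python3 -c "from m import *; meas()"
```

```text
tcp [  1.3  24.7 152.3] 0.7 [-0.4 -0.3  0.9] 25.8
side legs 129 slope deg -15.1 z at 0,100 [84.8 57.8]
side dark 50 [[-0.9, 126.6, 65.7], [5.5, 139.0, 78.5], [7.9, 146.5, 85.4]]
top dark 36 [[-3.7, 122.0, 74.3], [0.1, 132.1, 83.7], [4.9, 142.1, 86.7]]
```

Request:
arm_command(rows=[0,0,0,0.15,0,-0.01,-1,0,0,0,0.26,0,-0.01,-1,0,0,0,0.36,0,-0.01,-1,0,0,0,0.47,0,-0.01,-1,0,0,0,0.47,0,-0.01,-1])

```text
t: 26.4
ee_pos: [501.6, 221.2, 154.4]
orientation: [-2.156, -2.284, 0.001]
ft_force: [0.4, 0.7, -1.1]
width: 0.6
grasp_force: 0.0
```

```bash
python3 -c "from m import *; meas()"
```

```text
tcp [  0.7 -14.9 154.4] 0.6 [ 0.4  0.7 -1.1] 26.4
side legs 124 slope deg -13.7 z at 0,100 [82.3 57.8]
side dark 49 [[-0.5, 119.5, 68.9], [5.1, 132.8, 78.5], [8.0, 139.5, 85.1]]
top legs 96 slope deg -12.5 z at 0,100 [81.5 59.2]
top dark 33 [[-3.8, 116.8, 79.2], [-0.3, 126.8, 83.1], [4.7, 135.6, 87.9]]
```

Request:
arm_command(rows=[0,0,0,0.08,0,0.015,-1,0,0,0,0.19,0,0.04,-1,0,0,0,0.295,0,0.085,-1,0,0,0,0.295,0,0.085,-1])

```text
t: 26.9
ee_pos: [500.1, 244.5, 147.0]
orientation: [-2.156, -2.283, 0.001]
ft_force: [0.2, 0.2, 0.2]
width: 0.4
grasp_force: 0.0
```

Request:
arm_command(rows=[0,0,0,0.098,0,0.05,-1,0,0,0,0.19,0,0.111,-1,0,0,0,0.274,0,0.183,-1,0,0,0,0.274,0,0.183,-1])

```text
t: 27.3
ee_pos: [498.7, 266.0, 131.9]
orientation: [-2.156, -2.283, 0.002]
ft_force: [0.2, -0.6, 0.4]
width: 0.5
grasp_force: 0.3
```

```bash
python3 -c "from m import *; meas()"
```

```text
tcp [  1.  -59.8 131.9] 0.5 [ 0.2 -0.6  0.4] 27.3
side legs 109 slope deg -9.6 z at 0,100 [72.9 55.9]
side dark 43 [[-0.2, 112.4, 70.2], [5.3, 121.6, 82.1], [8.0, 128.4, 88.0]]
top legs 143 slope deg -10.1 z at 0,100 [73.9 56.1]
top dark 33 [[-3.8, 106.6, 82.1], [1.4, 116.6, 86.7], [4.4, 124.5, 90.0]]
```

Request:
arm_command(rows=[0,0,0,0.058,0,0.09,-1,0,0,0,0.115,0,0.185,-1,0,0,0,0.17,0,0.28,-1,0,0,0,0.17,0,0.28,-1])

```text
t: 27.8
ee_pos: [497.8, 279.2, 109.2]
orientation: [-2.157, -2.282, 0.003]
ft_force: [0.8, -0.8, 0.0]
width: 0.4
grasp_force: 0.2
```

Request:
arm_command(rows=[0,0,0,0.055,0,0.095,-1,0,0,0,0.11,0,0.2,-1,0,0,0,0.165,0,0.31,-1,0,0,0,0.165,0,0.31,-1])

```text
t: 28.2
ee_pos: [496.5, 292.2, 84.0]
orientation: [-2.156, -2.282, 0.005]
ft_force: [1.0, 0.0, 0.2]
width: 0.6
grasp_force: 0.0
```

```bash
python3 -c "from m import *; meas()"
```

```text
tcp [  1.8 -86.   84. ] 0.6 [1.  0.  0.2] 28.2
side red 7 [  8.5 -84.5  43.9] th~ -164.3
side legs 79 slope deg 1.3 z at 0,100 [56.3 58.6]
side dark 44 [[-0.7, 105.5, 74.4], [4.8, 118.0, 87.1], [7.5, 123.9, 92.9]]
top legs 133 slope deg 1.0 z at 0,100 [57.5 59.3]
top dark 30 [[-4.5, 106.7, 86.9], [-0.1, 114.1, 92.1], [4.8, 121.8, 95.1]]
```

Request:
arm_command(rows=[0,0,0,0.06,0,0.08,-1,0,0,0,0.12,0,0.16,-1,0,0,0,0.16,0,0.22,-1,0,0,0,0.16,0,0.25,-1,0,0,0,0.16,0,0.25,-1])

```text
t: 28.8
ee_pos: [496.4, 304.8, 65.1]
orientation: [-2.157, -2.282, 0.003]
ft_force: [0.7, -0.7, 0.4]
width: 0.6
grasp_force: 0.0
```

Request:
arm_command(rows=[0,0,0,0,0,0.02,-1,0,0,0,0,0,0.04,-1,0,0,0,0,0,0.04,-1])

```text
t: 29.1
ee_pos: [496.9, 304.7, 62.6]
orientation: [-2.158, -2.282, 0.001]
ft_force: [0.9, -0.6, 2.8]
width: 1.0
grasp_force: 0.9
```

Request:
arm_command(rows=[0,0,0,0,0,0.02,-1,0,0,0,0,0,0.04,-1,0,0,0,0,0,0.04,-1])

```text
t: 29.4
ee_pos: [497.1, 304.7, 61.5]
orientation: [-2.158, -2.282, 0.001]
ft_force: [-4.9, -3.8, 24.2]
width: 0.6
grasp_force: 10.4
```

Request:
arm_command(rows=[0,0,0,0,0,-0.3,-1,0,0,0,0,0,-0.6,-1,0,0,0,0,0,-1,-1])

```text
t: 29.7
ee_pos: [496.1, 304.3, 139.2]
orientation: [-2.157, -2.281, 0.005]
ft_force: [0.0, 0.2, 0.1]
width: 0.6
grasp_force: 0.0
```

Request:
arm_command(rows=[0,0,0,0.4,0,-0.3,-1,0,0,0,0.8,0,-0.6,-1,0,0,0,0.95,0,-0.9,-1])

```text
t: 30.0
ee_pos: [492.6, 382.9, 212.7]
orientation: [-2.156, -2.283, -0.001]
ft_force: [0.2, -0.1, -1.0]
width: 0.5
grasp_force: 0.0
```

Request:
arm_command(rows=[0,0,0,0.4,0,0,-1,0,0,0,0.8,0,0,-1,0,0,0,0.95,0,0,-1,0,0,0,0.95,0,0,-1])

```text
t: 30.4
ee_pos: [487.9, 457.6, 210.8]
orientation: [-2.155, -2.284, 0.002]
ft_force: [0.3, -0.6, -1.1]
width: 0.4
grasp_force: 0.0
```

Run:
```python
from m import *
meas('s8.png')
for n in('side','top'):
    z=np.load(n+'.npz'); j=w2j(cloud(n,z['d']))
    def box(x0,x1,y0,y1,z0,z1): return j[(j[...,0]>x0)&(j[...,0]<x1)&(j[...,1]>y0)&(j[...,1]<y1)&(j[...,2]>z0)&(j[...,2]<z1)]
    s=box(-19,19,-4,78,38,50); print(n,'block',np.percentile(s,[3,50,97],axis=0).round(1).tolist())
    s=box(-30,30,74,125,49,56); print('jawtop',np.percentile(s,[3,50,97],axis=0).round(1).tolist())
    s=box(-12,12,78,100,60,75); print('lip',np.percentile(s,[3,50,97],axis=0).round(1).tolist())
    s=box(-30,30,-120,-66,10,70); r=z['im']
    if len(s)>9: b=np.polyfit(s[abs(s[:,0])<10][:,1],s[abs(s[:,0])<10][:,2],1); print('lever slope',np.degrees(np.arctan(b[0])))
```

```text
tcp [   1.1 -251.6  210.8] 0.4 [ 0.3 -0.6 -1.1] 30.4
side red 24 [  7.4 -89.   42.2] th~ -164.0
side legs 81 slope deg 0.6 z at 0,100 [57.3 58.4]
side dark 41 [[-1.5, 107.6, 75.7], [4.9, 117.7, 86.7], [7.8, 125.1, 92.4]]
top red 114 [  0.1 -93.7  41.5] th~ -164.4
top legs 134 slope deg 1.0 z at 0,100 [57.3 59.2]
top dark 29 [[-4.7, 106.7, 86.6], [-0.1, 114.2, 91.7], [4.8, 121.8, 94.8]]
side block [[-18.0, -1.7, 41.2], [0.8, 26.8, 44.0], [15.8, 57.1, 47.1]]
jawtop [[-28.0, 87.8, 49.3], [3.5, 100.9, 52.7], [28.6, 111.5, 55.8]]
lip [[0.4, 81.2, 60.2], [5.1, 88.4, 66.6], [11.6, 96.7, 72.1]]
lever slope 23.713354736759243
top block [[-18.2, -1.6, 40.2], [-0.2, 36.5, 44.1], [17.9, 72.0, 47.6]]
jawtop [[-29.2, 81.7, 50.3], [8.0, 97.9, 53.3], [28.8, 108.1, 55.8]]
lip [[-11.8, 80.4, 62.7], [1.1, 87.9, 67.7], [11.3, 98.7, 72.2]]
lever slope 13.04671901079457
```

View pics/s8.png

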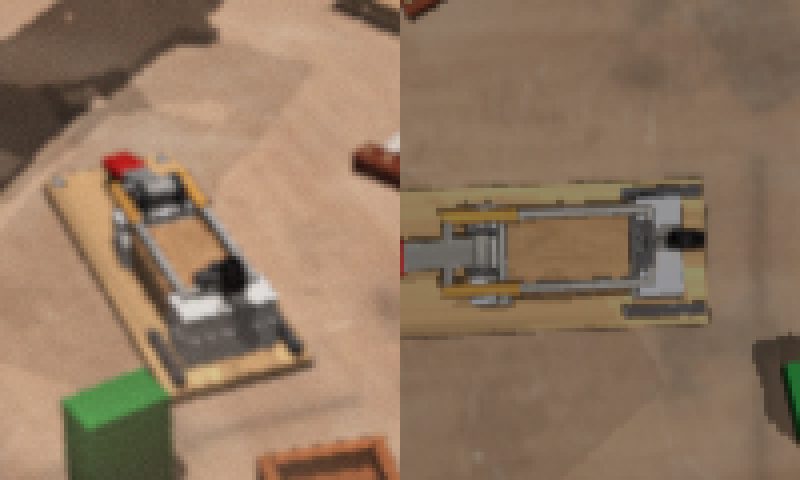

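The lever lies over on its stop at (120,165) in the side crop; it gave 24 N of reaction when pressed. The bar is hooked under the lip, the jaw has moved in about 5 mm, and the block is held against the fence. The arm is clear, so I'm handing in.

```bash
python3 -c "
from workcell import ctrl
print(ctrl.close_job())"
```

```text
the job is handed in; nothing more can be done
None
```

The job is handed in after about 30 s on the clock: the block is clamped in the jig, the bail is hooked on the keeper, the lever is down on its stop, and I saw no contact with the plane, tin, square or pliers; the handover returned no verdict.

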